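Load the test bolts into the slotted chute and lock the keeper

TASK

Swing the keeper bar of the sloping bolt chute right out of the way (at least three quarters of its travel), then feed every hex-head bolt lying on the bench into the chute's slot so that each one slides down and hangs head up by its head in the queue at the bottom. When they are all in, swing the keeper bar shut over them until it clicks home in its detent. Leave the coupling nuts, the weight, the spanner and the block where they are.

Things in the scene. Friction and masses are not known exactly. Their poses are not given: they have to be found in the camera images.
- bolt1: Steel hex-head bolt, one of up to five alike (None: absent). Shank 12 mm diameter, 50 mm long; head 24 mm across flats (27.7 over corners), 9 mm thick; 85 g. Origin on the axis at the head's underside; x along the bolt, tip to head (head x = 0 to 9 mm, shank 0 to -50). Lying on the bench its axis is 7 deg head-high, origin 12 mm up; balance point on the shank 13 mm from the head.
- bolt2: Steel hex-head bolt, one of up to five alike (None: absent). Shank 12 mm diameter, 50 mm long; head 24 mm across flats (27.7 over corners), 9 mm thick; 85 g. Origin on the axis at the head's underside; x along the bolt, tip to head (head x = 0 to 9 mm, shank 0 to -50). Lying on the bench its axis is 7 deg head-high, origin 12 mm up; balance point on the shank 13 mm from the head.
- bolt3: Steel hex-head bolt, one of up to five alike (None: absent). Shank 12 mm diameter, 50 mm long; head 24 mm across flats (27.7 over corners), 9 mm thick; 85 g. Origin on the axis at the head's underside; x along the bolt, tip to head (head x = 0 to 9 mm, shank 0 to -50). Lying on the bench its axis is 7 deg head-high, origin 12 mm up; balance point on the shank 13 mm from the head.
- bolt4: Steel hex-head bolt, one of up to five alike (None: absent). Shank 12 mm diameter, 50 mm long; head 24 mm across flats (27.7 over corners), 9 mm thick; 85 g. Origin on the axis at the head's underside; x along the bolt, tip to head (head x = 0 to 9 mm, shank 0 to -50). Lying on the bench its axis is 7 deg head-high, origin 12 mm up; balance point on the shank 13 mm from the head.
- bolt5: Steel hex-head bolt, one of up to five alike (None: absent). Shank 12 mm diameter, 50 mm long; head 24 mm across flats (27.7 over corners), 9 mm thick; 85 g. Origin on the axis at the head's underside; x along the bolt, tip to head (head x = 0 to 9 mm, shank 0 to -50). Lying on the bench its axis is 7 deg head-high, origin 12 mm up; balance point on the shank 13 mm from the head.
- rails: Chute: two slippery flat aluminium rails, 20 deg steep, open 16 mm slot between. Origin: mid-slot on the rails' top plane (z = 0) under the keeper hinge at the low end, 65 mm above the bench; x uphill along the slot, y across, z square to the rails, up. Rails: y = 8 to 36 mm either side. Slot open from x = 22 (end stop, 13 mm high) to 260 mm; rails end at 272. Five queued heads reach x = 161 mm at most.
- feed (a point): Point on the slot's middle line, level with the rails' top, 222 mm uphill of the hinge: the free length of slot above the keeper bar (x = 185 to 260 mm) in which to feed. A bolt laid lengthwise over the slot here, let go, sinks in shank first, hangs by its head and slides down by itself to the queue; laid across the slot it does not.
- chute: The chute's grey sheet-metal stand, fixed to the bench: base 85 mm wide and 295 mm long, closed at the sides, 150 mm tall at the high end. Origin on the bench below the hinge, x level along the chute towards its high end, z up. A small sprung brass plunger (the detent) stands 8 mm proud of a rail, 176 mm uphill of the hinge, on the -y side.
- keeper (a joint): Angle (rad) of the keeper, a flat steel bar 18 mm wide swinging parallel to the rails, 15 to 22 mm above them. 0 = shut: along the slot, over the queued heads; a tab at its free end (172 to 180 mm from the hinge) then blocks the slot. Grows as it swings out to the rails' +y side; stop at 1.7. Stays where left (about 1 N at the knob). From 0.07 to 0.03 its nose rides over the sprung detent (a few N).
- keeper_knob (a point): Point on the axis of the round black knob near the keeper's free end, 162 mm from the hinge axis. Knob 16 mm diameter, 38 mm tall, standing square on the bar (so it leans with the chute's 20 degrees); the point is 24 mm above the bar's top face and 14 mm below the knob's end.
- keeper_hinge (a point): Point on the keeper's hinge axis, at mid thickness of the bar (18.5 mm above the rails' top). The axis is the z axis of the rails' frame.
- coupling1: A hexagonal coupling nut lying on the bench: a plain hex bar 24 mm across flats, 45 mm long, no head and no shank. Not a bolt; leave it. Origin in the middle of its underside, x along it.
- coupling2: A second coupling nut like the first. Leave it.
- weight: A brass knob weight standing upright, 42 mm diameter, 55 mm tall. Leave it. Origin in the middle of its foot.
- spanner: A steel open-ended spanner, 190 mm long, lying at the back. Leave it. Origin at the middle of its underside.
- gauge: An aluminium block 70 x 35 x 30 mm on the bench to the right of the chute. Leave it. Origin in the middle of its underside, x along its length.

How it is judged:
On the way, in this order (a step that is already met when the one before it is completed fails the run):
1. the keeper bar is swung clear (beyond 1.2 rad) (value of joint keeper above 1.2 rad), for 0.2 s.
2. every bolt hangs head up in the lower part of the slot, with the keeper still open (x of bolt1 in the frame of rails between 0.02 and 0.168 m and y of bolt1 in the frame of rails between -0.006 and 0.006 m and z of bolt1 in the frame of rails between -0.006 and 0.008 m and angle between each of bolt1, bolt2, bolt3, bolt4, bolt5's own x axis and vertical below 0.65 rad and x of bolt2 in the frame of rails between 0.02 and 0.168 m and y of bolt2 in the frame of rails between -0.006 and 0.006 m and z of bolt2 in the frame of rails between -0.006 and 0.008 m and x of bolt3 in the frame of rails between 0.02 and 0.168 m and y of bolt3 in the frame of rails between -0.006 and 0.006 m and z of bolt3 in the frame of rails between -0.006 and 0.008 m and x of bolt4 in the frame of rails between 0.02 and 0.168 m and y of bolt4 in the frame of rails between -0.006 and 0.006 m and z of bolt4 in the frame of rails between -0.006 and 0.008 m and x of bolt5 in the frame of rails between 0.02 and 0.168 m and y of bolt5 in the frame of rails between -0.006 and 0.006 m and z of bolt5 in the frame of rails between -0.006 and 0.008 m and value of joint keeper above 0.5 rad), for 0.3 s.
3. the keeper bar is shut in its detent (value of joint keeper below 0.03 rad), for 0.3 s.
At the end, for the whole second after the job is handed in: Every bolt present hangs in the slot: underside of its head on the rails (within 6 to 8 mm), on the slot's middle line within 6 mm, 20 to 168 mm uphill of the hinge, head up with its axis within 0.65 rad of vertical, at rest; the keeper bar is shut to less than 0.03 rad (x of bolt1 in the frame of rails between 0.02 and 0.168 m and y of bolt1 in the frame of rails between -0.006 and 0.006 m and z of bolt1 in the frame of rails between -0.006 and 0.008 m and angle between each of bolt1, bolt2, bolt3, bolt4, bolt5's own x axis and vertical below 0.65 rad and x of bolt2 in the frame of rails between 0.02 and 0.168 m and y of bolt2 in the frame of rails between -0.006 and 0.006 m and z of bolt2 in the frame of rails between -0.006 and 0.008 m and x of bolt3 in the frame of rails between 0.02 and 0.168 m and y of bolt3 in the frame of rails between -0.006 and 0.006 m and z of bolt3 in the frame of rails between -0.006 and 0.008 m and x of bolt4 in the frame of rails between 0.02 and 0.168 m and y of bolt4 in the frame of rails between -0.006 and 0.006 m and z of bolt4 in the frame of rails between -0.006 and 0.008 m and x of bolt5 in the frame of rails between 0.02 and 0.168 m and y of bolt5 in the frame of rails between -0.006 and 0.006 m and z of bolt5 in the frame of rails between -0.006 and 0.008 m and value of joint keeper below 0.03 rad and linear speed of each of bolt1, bolt2, bolt3, bolt4, bolt5 below 0.02 m/s); the robot touches nothing.
It fails at once if another thing on the bench was pushed more than 8 cm away (distance of any of coupling1, coupling2, weight, spanner, gauge from where it was at the start of the episode above 0.08 m).
Of bolt1, bolt2, bolt3, bolt4, bolt5 only 4 to 5 are there at a start; the rules pass over those that are not, and their reading is None.
At some moment in a run one of bolt1, bolt2, bolt3, bolt4, bolt5 may be knocked a few centimetres aside while the robot is not near it.
Once in a run the grip may slacken for a moment while it holds something.
It also fails if it takes over 210 s, if anything falls off the work surface, if the arm or the gripper's body presses on something with over 40 N, if the wrist force passes 120 N, or if a joint passes its speed limit or range.

ROBOT

A 7-joint arm with a two-finger parallel gripper is mounted at the origin on the work surface. World frame = base frame: x ahead of the robot, y to its left, z up, the work surface at z = 0. Lengths are in m, angles in rad, forces in N, time in s.
With the tool pointing down it reaches from about 0.35 to 0.9 m from the base axis. Payload 8.1 kg.
Tool frame: the origin (TCP) lies midway between the tips of the shut fingers; the grasp point (between the pads) lies 19 mm behind it; z points along the fingers, x is the direction in which the jaws open and shut, and the axes are right-handed (so a half turn about z gives the same grasp; the last joint's range is limited). The gripper opens to 92 mm and grips with 3 to 60 N. Pads are 19 mm wide; open, the fingers measure 130 mm over their backs; the gripper's body (75 mm by 190 mm) begins 47 mm behind the grasp point.
Start: joints at [1.155, 0.434, 0.025, 1.573, -0.012, 1.134, -0.075], TCP at [0.192, -0.595, 0.227] pointing down, gripper open.
Joint ranges: [-2.62, 2.62], [-0.44, 2.09], [-1.27, 1.32], [0.08, 2.57], [-1.32, 4.46], [0.12, 2], [-2.74, 2.74]. Speed limits (rad/s): [2.22, 2.22, 3.01, 3.01, 3.14, 3.14, 3.14].

INTERFACE

Orientations are given as a rotation vector (axis times angle).
In Python, from cell import arm gives the robot as it stands.
- The arm moves only by the tool jog_arm, never from a script. Its argument "commands" is a list of rows, each an object with "translation": the shift along the tool's x, y, z in mm, a list of three; "turn": the turn, a rotation vector about the tool's x, y, z in rad, a list of three. A call has 1 to 12 rows; each row is the pose to reach, as a shift and turn from the pose commanded when the call began, along the tool's axes at that moment; what a row does not reach only later rows make up. A row lasts 1/12 s, in which the tool goes at most 41.7 mm and 7.16 degrees, less where a joint would pass 70% of its speed; a pose out of reach is approached as far as the arm can. A call with a gripper value outside its range is refused whole. "claw" is the closure, from -1 (fully open) to 1 (shut), so that 0 is half open, set as the call begins (left out, the last holds). The fingers move at their own pace and stop on an object; "grip_force" is the grip in N (left out, the last holds). Time passes only in rows, so rows that repeat a pose let the fingers close. It gives the time, the measured TCP pose, the force and the opening at its end, in the units of the state.
- arm.observe(): the state, without advancing time (a new reading comes with each control period).
- arm.get_image(name): name is "scene" or "top"; returns the picture (400x640x3 uint8, blue, green, red); there is no depth.
- arm.camera_info(name): a dict with "vertical_fov" (degrees; the focal length in pixels is half the picture's height over the tangent of half this angle, whatever the lens; pixels are square), "cx", "cy" (the principal point, pixels), "eye" and "rotation" of the camera in the world. Camera axes: x right, y up, looking along -z (the intrinsics and any distortion apply to the point x, -y, -z); pixel columns grow to the right and rows downward; lengths in m; the calibration is good to about 2 mm. A picture is of the moment at which its call begins. camera_info takes no time and is no camera call.
- arm.sign_off(): hands the job in, once; it reports no verdict.
Trained networks look in the newest picture that a camera, given by its name, has taken for a name from the list of things; names that differ only in an ending like _2 or _b are one class to them, and where a whole thing is asked for, a point or a joint stands for the part that bears it (a point fixed in the world has none). Each returns a list of dicts, best first, with "confidence" (0 to 1); they miss things now and then, are a little off and sometimes report something else, mostly with a low value. They report only what shows in the picture. A call takes as long as a camera call.
- arm.trace(camera, query): "region" (400x640 bool, what is visible of it) and "box" ([left, top, width, height] in pixels, round what is visible of it).
- arm.landmark_of(camera, query): "at" ([column, row] in pixels: a listed point, or the origin of a listed thing).
The state is a dict: "clock": time; "joints": joint angles; "dq": joint speeds; "joint_efforts": joint torques, N m; "position": TCP position; "ee_rot": TCP orientation; "force": force on the tool from outside, world axes, zero at the start; "ft_torque": the same for the moment, N m; "width": opening from 0.0 (shut) to 1.0 (fully open).
Only numpy, scipy, OpenCV 4.12 (cv2) and the standard library are available. Lean on these libraries where they do the work, as an engineer would, in place of code of your own. Each camera call takes 0.05 s, during which the arm holds its last target. There are 200 camera calls.

## Working session

There is one attempt and no reset: what is moved stays moved. The work goes in short steps, Python scripts to look and compute and a tool call to move; the robot and the scene stay as the last step left them, time stands still between calls to the robot, and variables do not carry over. Pictures are saved under pics/ and viewed, about 12 in all and at most 16, crops included, and the job is handed in when it is done.

Besides the shell and the picture viewer there is one more tool, called after "Emit:" by a JSON object that holds its "api" and its "payload". jog_arm: Moves the arm, as the interface text tells. Its arguments: {"type":"object","properties":{"commands":{"type":"array","items":{"type":"object","properties":{"translation":{"type":"array","items":{"type":"number"}},"turn":{"type":"array","items":{"type":"number"}}}}},"claw":{"type":"number"},"grip_force":{"type":"number"}},"required":["commands"]}

```bash
ls; mkdir -p pics; cat > h.py <<'E'
import numpy as np, cv2
from scipy.spatial.transform import Rotation as R
from cell import arm
def cam(n):
    c=arm.camera_info(n); f=200/np.tan(np.radians(c['vertical_fov'])/2)
    return c,f,np.array(c['eye']),np.array(c['rotation']) if np.array(c['rotation']).shape==(3,3) else R.from_rotvec(c['rotation']).as_matrix()
def ray(n,p):
    c,f,e,M=cam(n); d=np.array([(p[0]-c['cx'])/f,-(p[1]-c['cy'])/f,-1]); d=M@d; return e,d/np.linalg.norm(d)
def onz(n,p,z):
    e,d=ray(n,p); return e+d*(z-e[2])/d[2]
def proj(n,X):
    c,f,e,M=cam(n); q=M.T@(np.array(X)-e); return np.array([c['cx']+f*q[0]/-q[2],c['cy']-f*q[1]/-q[2]])
def tri(a,b):
    (e1,d1),(e2,d2)=ray('scene',a),ray('top',b)
    A=np.array([d1,-d2]).T; s=np.linalg.lstsq(A,e2-e1,rcond=None)[0]
    p,q=e1+d1*s[0],e2+d2*s[1]; return (p+q)/2,np.linalg.norm(p-q)
E
python3 - <<'E'
from h import *
for n in('scene','top'):
    cv2.imwrite(f'pics/a_{n}.png',arm.get_image(n)); print(n,arm.camera_info(n))
    for q in('bolt1','coupling1','chute','rails','keeper_knob','keeper_hinge','feed','weight','gauge','spanner'):
        for r in arm.landmark_of(n,q): print(q,np.round(r['at'],1),round(r['confidence'],2),np.round(onz(n,r['at'],0.012),3))
print(arm.observe())
E
```

```text
pics
scene {'vertical_fov': 54.56693059745496, 'cx': 324.24814944700046, 'cy': 195.04790798579268, 'eye': array([1.06875333, 0.48031284, 0.62275315]), 'rotation': array([0.41143805, 1.09333713, 2.17645173])}
bolt1 [405.4 286.5] 0.6 [0.612 0.213 0.012]
bolt1 [494.6 266.7] 0.51 [0.436 0.308 0.012]
bolt1 [432.  257.9] 0.49 [0.509 0.204 0.012]
coupling1 [393.7 243.4] 0.77 [0.533 0.119 0.012]
coupling1 [453.  243.8] 0.74 [0.439 0.211 0.012]
chute [280.6 216.6] 0.69 [ 0.66  -0.13   0.012]
rails [287.7 146.8] 0.73 [ 0.435 -0.386  0.012]
rails [275.3 198.1] 0.71 [ 0.624 -0.199  0.012]
keeper_knob [308.9 135.6] 0.64 [ 0.338 -0.395  0.012]
keeper_hinge [270.  193.8] 0.9 [ 0.623 -0.224  0.012]
keeper_hinge [405.2 288.2] 0.71 [0.616 0.215 0.012]
feed [337.2 142.3] 0.73 [ 0.303 -0.298  0.012]
weight [421.6 222.6] 0.6 [0.43  0.12  0.012]
gauge [289.5 142.9] 0.74 [ 0.415 -0.401  0.012]
gauge [433.  260.1] 0.62 [0.513 0.209 0.012]
spanner [278.4 287.3] 0.71 [0.797 0.04  0.012]
spanner [268.6 193.2] 0.53 [ 0.624 -0.229  0.012]
top {'vertical_fov': 45.23105942851828, 'cx': 322.0473481675564, 'cy': 203
[... 1017 characters left out ...]
] 0.65 [0.54  0.124 0.012]
{'clock': 1.1, 'joints': array([ 1.15538135,  0.43449729,  0.02497787,  1.57316623, -0.01159734,
        1.13400048, -0.07507952]), 'dq': array([-0.00116218,  0.00012754,  0.00070863, -0.00099286,  0.00179224,
       -0.00088954,  0.00169909]), 'joint_efforts': array([ 2.50321582e-04, -6.67676640e+01,  9.84032303e-01, -3.14813268e+01,
       -6.06725947e-02,  3.27984814e-02, -7.71789587e-05]), 'position': array([ 0.19233343, -0.59470296,  0.22675635]), 'ee_rot': array([ 2.54028589e+00, -1.84831897e+00,  9.42644591e-05]), 'force': array([-0.33166966, -0.3354832 , -0.15284078]), 'ft_torque': array([-0.00726964, -0.02466902,  0.02929243]), 'width': 0.9984694634844525}
```

```bash
python3 - <<'E'
import cv2
a=cv2.imread('pics/a_top.png')
cv2.imwrite('pics/a_top2.png',cv2.resize(a[120:340,150:470],(800,550),interpolation=cv2.INTER_CUBIC))
a=cv2.imread('pics/a_scene.png')
cv2.imwrite('pics/a_scene2.png',cv2.resize(a,(800,500),interpolation=cv2.INTER_CUBIC))
E
```

```text
(no output)
```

View pics/a_top2.png

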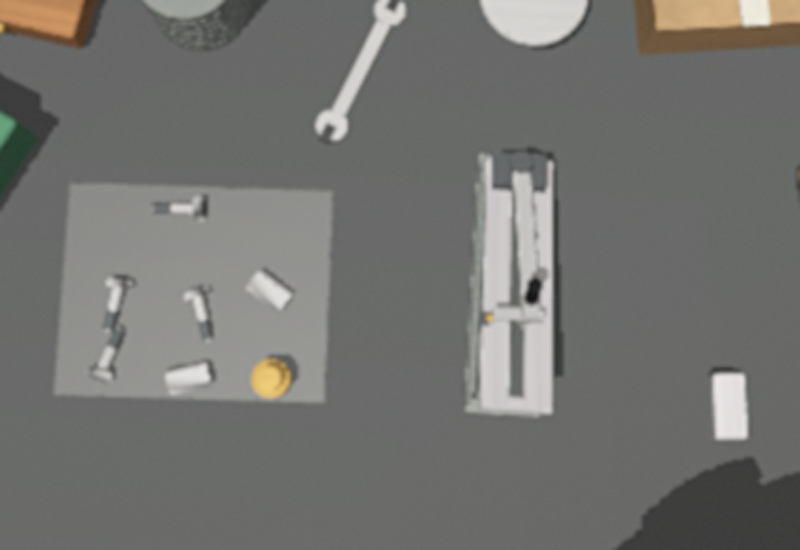

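View pics/a_scene2.png

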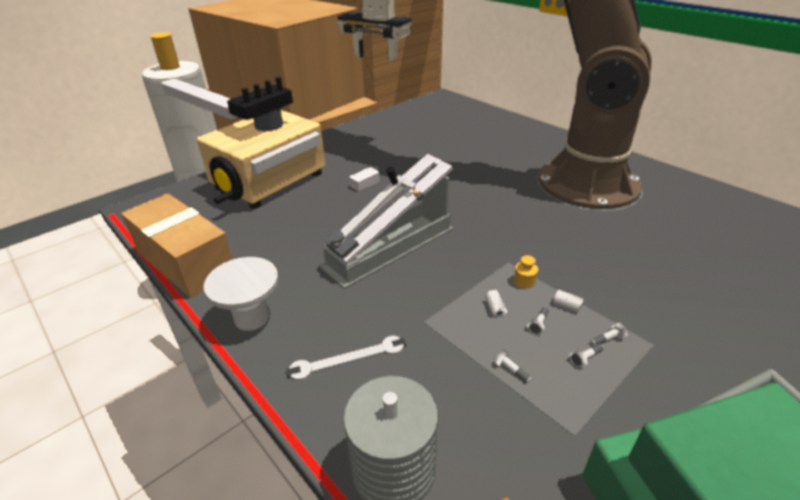

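```bash
cat >> h.py <<'E'
def chuteT(x0,y0,yaw):
    Rz=R.from_euler('z',yaw).as_matrix(); Ry=R.from_euler('y',-20,degrees=True).as_matrix()
    return Rz@Ry, np.array([x0,y0,0.065])
def W(c,p):
    M,o=chuteT(*c); return o+M@np.array(p)
E
cat > m.py <<'E'
from h import *
from scipy.optimize import least_squares
ob=[]
for n in('scene','top'):
    arm.get_image(n)
    for q,p in(('rails',(0,0,0)),('keeper_hinge',(0,0,.0185)),('feed',(.222,0,0))):
        for r in arm.landmark_of(n,q): ob.append((n,p,r['at']))
def res(c): return np.concatenate([proj(n,W(c,p))-a for n,p,a in ob])
s=least_squares(res,[.67,-.16,np.pi],loss='cauchy',f_scale=2); c=s.x
print(c,res(c).reshape(-1,2).round(1).tolist())
np.save('c.npy',c)
im=cv2.resize(arm.get_image('top'),None,fx=2,fy=2,interpolation=cv2.INTER_CUBIC)
sc=cv2.resize(arm.get_image('scene'),None,fx=2,fy=2,interpolation=cv2.INTER_CUBIC)
for n,I in(('top',im),('scene',sc)):
    for y in(-.036,-.008,.008,.036):
        a,b=[tuple(int(v) for v in 2*proj(n,W(c,(x,y,0)))+.5) for x in((0.022,.26)if abs(y)<.02 else(0,.272))]
        cv2.line(I,a,b,(0,0,255),1)
    th=0
    for r in arm.landmark_of(n,'keeper_knob'): print(n,r); cv2.circle(I,tuple(int(2*v) for v in r['at']),3,(0,255,0),1)
im=im[320:580,620:820]; sc=sc[220:480,480:760]
cv2.imwrite('pics/fit.png',np.hstack([cv2.resize(im,(400,520)),cv2.resize(sc,(400,520))]))
# bolts
for r in arm.trace('top','bolt1'):
    ys,xs=np.nonzero(r['region']); P=np.array([onz('top',(x,y),.008)[:2] for x,y in zip(xs,ys)])
    m=P.mean(0); w,v=np.linalg.eigh(np.cov((P-m).T)); d=v[:,1]; t=(P-m)@d; u=(P-m)@v[:,0]
    if (abs(u)*t).sum()<0: d=-d; t=-t
    print('bolt',round(r['confidence'],2),len(xs),m.round(3),'head dir deg',round(np.degrees(np.arctan2(d[1],d[0])),1),'ends',(m+d*t.max()).round(3),(m+d*t.min()).round(3))
for r in arm.landmark_of('top','bolt1'): print(r['confidence'],onz('top',r['at'],.012).round(4))
E
python3 m.py
```

```text
[ 0.66004687 -0.15763047  3.0466479 ] [[0.7, -4.0], [-2.5, -5.2], [-1.4, -0.2], [-1.9, 0.4], [103.8, -50.3], [-0.2, 0.3], [164.2, -51.5], [-0.7, -0.2]]
top {'at': [363.1, 236.5], 'confidence': 0.6}
top {'at': [259.5, 236.1], 'confidence': 0.56}
top {'at': [197.7, 238.8], 'confidence': 0.37}
scene {'at': [310.3, 135.4], 'confidence': 0.98}
bolt 0.69 122 [0.617 0.226] head dir deg -89.8 ends [0.617 0.2  ] [0.617 0.26 ]
bolt 0.68 110 [0.507 0.295] head dir deg -9.3 ends [0.534 0.29 ] [0.477 0.3  ]
bolt 0.54 79 [0.501 0.198] head dir deg 18.3 ends [0.525 0.206] [0.472 0.188]
0.67 [0.5125 0.2004 0.012 ]
0.54 [0.6148 0.2189 0.012 ]
0.53 [0.4343 0.2991 0.012 ]
0.48 [0.5223 0.2879 0.012 ]
```

View pics/fit.png

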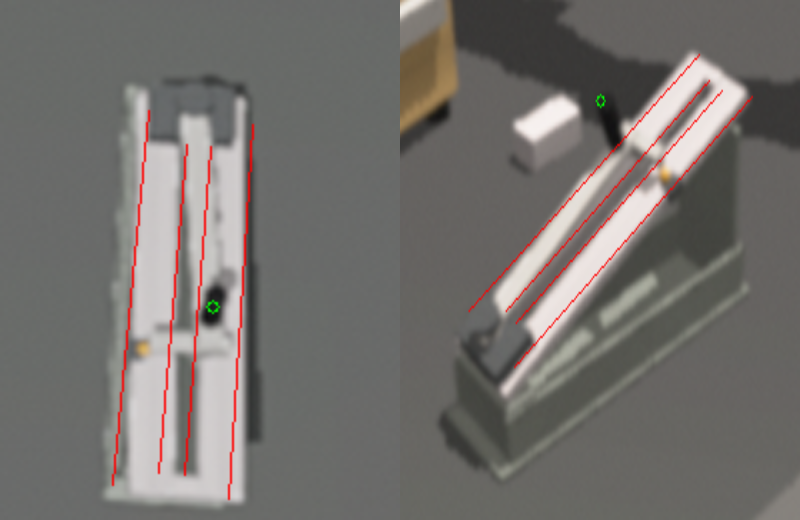

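```bash
cat > m2.py <<'E'
from h import *
from scipy.optimize import least_squares
T=lambda x,y:(310+x/4,160+y/4); S=lambda x,y:(240+x/2.857,110+y/4)
# (cam, point, pixel, weight col,row)
ob=[('top',(.26,-.008,0),T(177,473),1,1),('top',(.26,.008,0),T(199,474),1,1),('top',(.05,-.008,0),T(183,150),1,0),
('top',(.272,.036,0),T(243,498),1,1),('scene',(.272,.036,0),S(693,53),1,1),('scene',(.272,-.036,0),S(748,97),1,1),
('top',(0,0,.0185),(358.5,186.3),.7,.7),('scene',(0,0,.0185),(270,193.8),.7,.7),('top',(.222,0,0),(354.1,262.4),.5,.5),('scene',(.222,0,0),(337.2,142.3),.5,.5)]
def res(c): return np.concatenate([(proj(n,W(c,p))-a)*(u,v) for n,p,a,u,v in ob])
c=least_squares(res,[.67,-.16,np.pi],loss='soft_l1').x
print(c,res(c).reshape(-1,2).round(1).tolist()); np.save('c.npy',c)
out=[]
for n,(x,y,w,h) in(('top',(310,160,100,130)),('scene',(240,110,140,130))):
    k=4; I=cv2.resize(arm.get_image(n)[y:y+h,x:x+w],None,fx=k,fy=k,interpolation=cv2.INTER_CUBIC)
    pj=lambda p:tuple(int(v) for v in k*(proj(n,W(c,p))-(x,y))+2)
    for yy in(-.036,-.008,.008,.036):
        a,b=[pj((xx,yy,0)) for xx in((0.022,.26)if abs(yy)<.02 else(0,.272))]; cv2.line(I,a,b,(0,0,255),1)
    cv2.line(I,pj((.272,-.036,0)),pj((.272,.036,0)),(0,0,255),1)
    for th,col in((0,(255,0,0)),(.1,(0,200,0)),(.2,(0,200,200))):
        q=np.array([np.cos(th),np.sin(th)])*.162
        cv2.line(I,pj((*q,.022)),pj((*q,.06)),col,1)
    out.append(cv2.resize(I,(400,520)))
cv2.imwrite('pics/fit2.png',np.hstack(out))
t,e=tri((310.3,135.4),(363.1,236.8)); M,o=chuteT(*c); print('knob rails',M.T@(t-o),e)
E
python3 m2.py
```

```text
[ 0.66019689 -0.15287919  3.09520598] [[-1.7, 0.1], [-0.8, 0.3], [-0.9, 0.0], [-0.7, -0.2], [-140.2, -0.4], [-140.3, -1.8], [0.4, -0.4], [0.0, -2.3], [1.0, 1.0], [0.4, -1.5]]
knob rails [0.16470495 0.01343619 0.05333652] 0.010313457289123754
```

View pics/fit2.png

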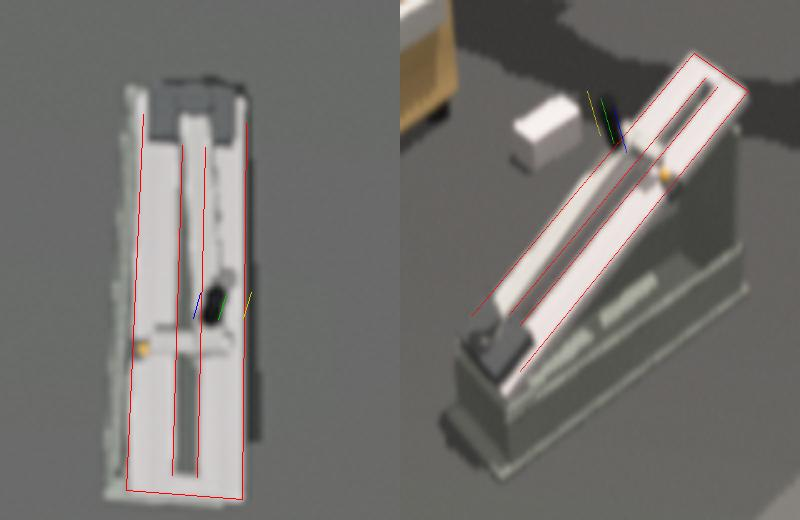

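```bash
sed -i 's/240+x\/2.857/240+(x-400)\/2.857/' m2.py; python3 m2.py
```

```text
[ 0.66062903 -0.1527153   3.09962591] [[-1.3, -0.0], [-0.5, 0.2], [-0.9, 0.0], [-0.3, -0.4], [-0.6, -0.5], [-0.7, -1.9], [0.4, -0.5], [-0.1, -2.2], [1.2, 0.9], [0.3, -1.6]]
knob rails [0.16515876 0.01301449 0.05317135] 0.010313457289123754
```

View pics/fit2.png

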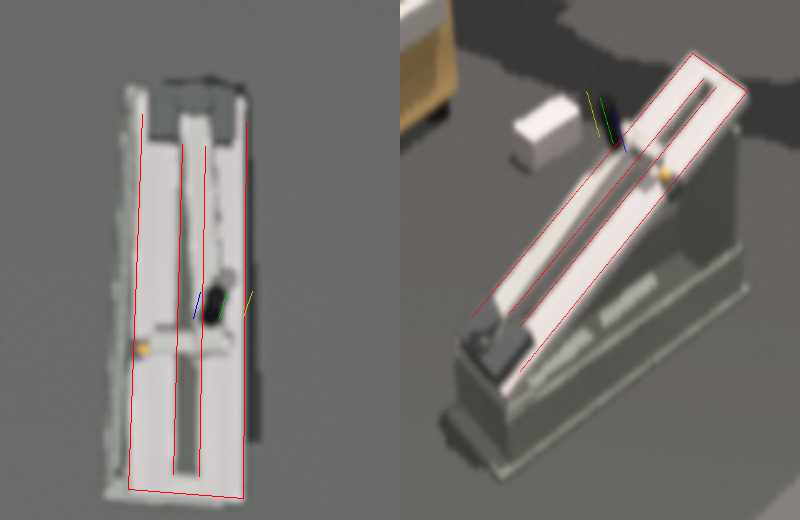

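```bash
cat >> h.py <<'E'
c=np.load('c.npy'); M,o=chuteT(*c)
def rel(P,Rt,base=None):
    if base is None:
        s=arm.observe(); base=(np.array(s['position']),R.from_rotvec(s['ee_rot']).as_matrix())
    p,B=base
    return (B.T@(np.array(P)-p)*1000).round(1).tolist(), R.from_matrix(B.T@Rt).as_rotvec().round(3).tolist()
def knob(th,z=.031,r=.162):
    q=(r*np.cos(th),r*np.sin(th),z); x=np.array([-np.sin(th),np.cos(th),0]); Z=np.array([0,0,-1])
    return W(c,q), M@np.array([x,np.cross(Z,x),Z]).T
def st():
    s=arm.observe(); print(round(s['clock'],2),s['position'].round(4),s['ee_rot'].round(3),'F',s['force'].round(1),'w',round(s['width']*92,1),'j',s['joints'].round(2))
E
python3 - <<'E'
from h import *
st(); print(rel(*knob(.06,.125)),knob(.06,.125)[0]); print(rel(*knob(.06),base=knob(.06,.125)))
E
```

```text
2.0 [ 0.1923 -0.5947  0.2268] [ 2.54  -1.848  0.   ] F [-0.5  0.7  0.8] w 92.1 j [ 1.16  0.43  0.02  1.57 -0.01  1.13 -0.08]
([-305.3, -475.8, -11.0], [-0.343, -0.072, 0.292]) [ 0.55111387 -0.15783933  0.23776914]
([-0.0, 0.0, 94.0], [0.0, 0.0, 0.0])
```

Emit:
{"api": "jog_arm", "payload": {"commands": [{"translation": [-150,-240,-30],"turn": [-0.17,-0.035,0.145]},{"translation": [-150,-240,-30],"turn": [-0.17,-0.035,0.145]},{"translation": [-150,-240,-30],"turn": [-0.17,-0.035,0.145]},{"translation": [-150,-240,-30],"turn": [-0.17,-0.035,0.145]},{"translation": [-150,-240,-30],"turn": [-0.17,-0.035,0.145]},{"translation": [-150,-240,-30],"turn": [-0.17,-0.035,0.145]},{"translation": [-305,-476,-11],"turn": [-0.343,-0.072,0.292]},{"translation": [-305,-476,-11],"turn": [-0.343,-0.072,0.292]},{"translation": [-305,-476,-11],"turn": [-0.343,-0.072,0.292]},{"translation": [-305,-476,-11],"turn": [-0.343,-0.072,0.292]},{"translation": [-305,-476,-11],"turn": [-0.343,-0.072,0.292]},{"translation": [-305,-476,-11],"turn": [-0.343,-0.072,0.292]}], "claw": 0}}

```text
clock: 3.0
position: [0.503, -0.2176, 0.241]
ee_rot: [2.057, -2.021, -0.377]
force: [0.3, -0.6, -0.1]
width: 0.501
```

Emit:
{"api": "jog_arm", "payload": {"commands": [{"translation": [0,0,0]},{"translation": [0,0,0]},{"translation": [0,0,0]},{"translation": [0,0,0]}]}}

```text
schema error: expected keys translation, turn
```

```bash
python3 - <<'E'
from h import *
st(); print(rel(*knob(.06)))
a=arm.get_image('scene')[60:260,200:440]; b=arm.get_image('top')[140:300,280:480]
cv2.imwrite('pics/k.png',np.hstack([cv2.resize(a,(400,333)),cv2.resize(b,(400,333))]))
E
```

```text
3.0 [ 0.503  -0.2176  0.241 ] [ 2.057 -2.021 -0.377] F [ 0.3 -0.6 -0.1] w 46.1 j [ 0.28  0.51 -0.03  1.46  0.09  1.51 -1.32]
([-59.0, -47.6, 81.4], [0.0, -0.0, -0.0])
```

View pics/k.png

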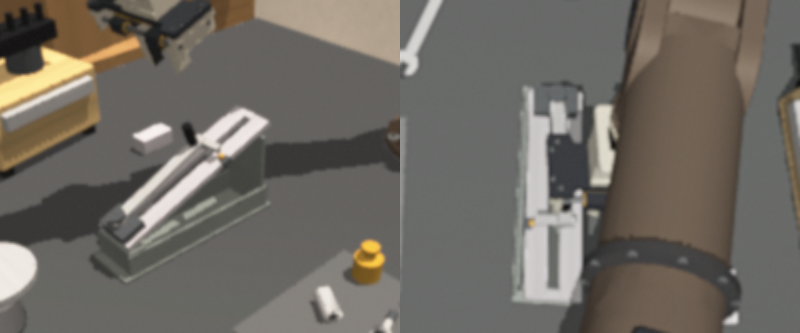

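Emit:
{"api": "jog_arm", "payload": {"commands": [{"translation": [-59,-47.6,-13],"turn": [0,0,0]},{"translation": [-59,-47.6,-13],"turn": [0,0,0]},{"translation": [-59,-47.6,-13],"turn": [0,0,0]},{"translation": [-59,-47.6,20],"turn": [0,0,0]},{"translation": [-59,-47.6,20],"turn": [0,0,0]},{"translation": [-59,-47.6,20],"turn": [0,0,0]}]}}

```text
clock: 3.6
position: [0.5374, -0.1596, 0.2066]
ee_rot: [2.055, -2.019, -0.381]
force: [-0.0, -0.1, -0.2]
width: 0.5
```

```bash
python3 - <<'E'
from h import *
st(); print(rel(*knob(.06))); p=arm.observe()['position']; print(proj('scene',p),proj('top',p))
for n in('scene','top'): 
  a=arm.get_image(n)
  for r in arm.landmark_of(n,'keeper_knob')[:1]: print(n,r['at'],r['confidence'],[proj(n,W(c,(.162*np.cos(t),.162*np.sin(t),.046))).round(1) for t in(0,.06,.1)])
  if n=='scene': cv2.imwrite('pics/k2.png',cv2.resize(a[60:220,220:420],(800,640))[:600])
E
```

```text
3.6 [ 0.5374 -0.1596  0.2066] [ 2.055 -2.019 -0.381] F [-0.  -0.1 -0.2] w 46.0 j [ 0.2   0.57 -0.05  1.46  0.07  1.47 -1.42]
([-2.2, -2.5, 60.1], [0.004, 0.0, -0.001])
[307.50925835 124.45339371] [366.23457142 228.19812469]
scene [306.8, 136.3] 0.8 [array([315.7, 140.5]), array([313.1, 139.2]), array([311.3, 138.3])]
```

View pics/k2.png

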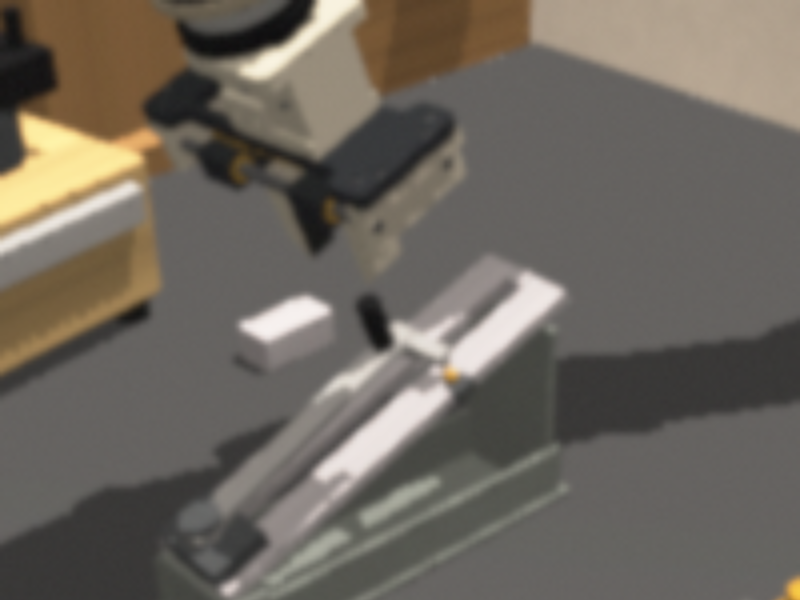

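Emit:
{"api": "jog_arm", "payload": {"commands": [{"translation": [-2,-2.5,30],"turn": [0,0,0]},{"translation": [-2,-2.5,57],"turn": [0,0,0]},{"translation": [-2,-2.5,57],"turn": [0,0,0]},{"translation": [-2,-2.5,57],"turn": [0,0,0]}]}}

```text
clock: 4.13
position: [0.5214, -0.1566, 0.1533]
ee_rot: [2.056, -2.021, -0.379]
force: [0.4, -0.1, 0.6]
width: 0.5
```

Emit:
{"api": "jog_arm", "payload": {"commands": [{"translation": [0,0,0],"turn": [0,0,0]},{"translation": [0,0,0],"turn": [0,0,0]},{"translation": [0,0,0],"turn": [0,0,0]},{"translation": [0,0,0],"turn": [0,0,0]},{"translation": [0,0,0],"turn": [0,0,0]},{"translation": [0,0,0],"turn": [0,0,0]}], "claw": 1, "grip_force": 12}}

```text
clock: 4.63
position: [0.5221, -0.1564, 0.1534]
ee_rot: [2.057, -2.021, -0.376]
force: [-0.0, -0.4, 2.7]
width: 0.17
```

```bash
python3 - <<'E'
from h import *
st(); s=arm.observe(); p=s['position']; q=M.T@(p-o); print('rails',q, np.arctan2(q[1],q[0]))
th0=.06; b=(p,R.from_rotvec(s['ee_rot']).as_matrix())
# pure rotation about hinge axis from the measured pose
for d in np.arange(.11,1.4,.11):
    Q=M@R.from_rotvec([0,0,d]).as_matrix()@M.T
    print(rel(o+Q@(p-o),Q@b[1],b))
E
```

```text
4.63 [ 0.5221 -0.1564  0.1534] [ 2.057 -2.021 -0.376] F [-0.  -0.4  2.7] w 15.7 j [ 0.2   0.59 -0.06  1.56  0.07  1.34 -1.43]
rails [0.16015854 0.00948885 0.03573923] 0.059177398195407856
([17.6, -1.0, 0.0], [0.0, -0.0, -0.11])
([35.0, -3.8, 0.0], [0.0, -0.0, -0.22])
([52.0, -8.6, 0.0], [0.0, -0.0, -0.33])
([68.3, -15.2, 0.0], [0.0, -0.0, -0.44])
([83.9, -23.6, 0.0], [0.0, -0.0, -0.55])
([98.4, -33.6, 0.1], [0.0, -0.001, -0.66])
([111.7, -45.2, 0.1], [0.0, -0.001, -0.77])
([123.7, -58.2, 0.1], [0.0, -0.001, -0.88])
([134.2, -72.3, 0.1], [0.0, -0.001, -0.99])
([143.0, -87.6, 0.1], [0.0, -0.001, -1.1])
([150.2, -103.7, 0.1], [0.0, -0.001, -1.21])
([155.5, -120.5, 0.2], [0.0, -0.001, -1.32])
```

Emit:
{"api": "jog_arm", "payload": {"commands": [{"translation": [17.6,-1,0],"turn": [0,0,-0.11]},{"translation": [35,-3.8,0],"turn": [0,0,-0.22]},{"translation": [52,-8.6,0],"turn": [0,0,-0.33]},{"translation": [68.3,-15.2,0],"turn": [0,0,-0.44]},{"translation": [83.9,-23.6,0],"turn": [0,0,-0.55]},{"translation": [98.4,-33.6,0],"turn": [0,0,-0.66]},{"translation": [111.7,-45.2,0],"turn": [0,0,-0.77]},{"translation": [123.7,-58.2,0],"turn": [0,0,-0.88]},{"translation": [134.2,-72.3,0],"turn": [0,0,-0.99]},{"translation": [143,-87.6,0],"turn": [0,0,-1.1]},{"translation": [150.2,-103.7,0],"turn": [0,0,-1.21]},{"translation": [155.5,-120.5,0],"turn": [0,0,-1.32]}]}}

```text
clock: 5.63
position: [0.6394, -0.3063, 0.1089]
ee_rot: [3.056, -0.346, -0.537]
force: [4.5, 10.7, 5.5]
width: 0.169
```

Emit:
{"api": "jog_arm", "payload": {"commands": [{"translation": [0,0,0],"turn": [0,0,0]},{"translation": [0,0,0],"turn": [0,0,0]},{"translation": [0,0,0],"turn": [0,0,0]}]}}

```text
clock: 5.88
position: [0.6388, -0.3065, 0.1085]
ee_rot: [3.052, -0.353, -0.538]
force: [3.3, 6.8, 1.0]
width: 0.17
```

```bash
python3 - <<'E'
from h import *
st(); q=M.T@(arm.observe()['position']-o); print('rails',q, np.arctan2(q[1],q[0]))
E
```

```text
5.88 [ 0.6388 -0.3065  0.1085] [ 3.052 -0.353 -0.538] F [3.3 6.8 1. ] w 15.6 j [ 0.47  0.91 -0.32  1.07  0.31  1.55 -0.07]
rails [0.02927554 0.15452639 0.03559734] 1.3835620699314497
```

Emit:
{"api": "jog_arm", "payload": {"commands": [{"translation": [0,0,0],"turn": [0,0,0]},{"translation": [0,0,0],"turn": [0,0,0]},{"translation": [0,0,0],"turn": [0,0,0]},{"translation": [0,0,-35],"turn": [0,0,0]},{"translation": [0,0,-70],"turn": [0,0,0]},{"translation": [0,0,-110],"turn": [0,0,0]},{"translation": [0,0,-110],"turn": [0,0,0]},{"translation": [0,0,-110],"turn": [0,0,0]}], "claw": 0}}

```text
clock: 6.55
position: [0.6762, -0.3114, 0.2145]
ee_rot: [3.048, -0.358, -0.532]
force: [-0.2, 0.0, -1.3]
width: 0.496
```

```bash
cat >> h.py <<'E'
def down(psi,tilt=0):
    x=np.array([np.cos(psi),np.sin(psi),0]); z=np.array([0,0,-1.]); return np.array([x,np.cross(z,x),z]).T
def pick(px,py,phi,side,z=.003,d=.013):
    "side -1: tool x at phi-90deg (place tool x at -90), +1: phi+90"
    f=np.radians(phi); return np.array([px-d*np.cos(f),py-d*np.sin(f),z]), down(f+side*np.pi/2)
E
cat > bolts.py <<'E'
from h import *
st()
for n in('top','scene'):
    im=arm.get_image(n)
    if n=='top': cv2.imwrite('pics/b%d.png'%(arm.observe()['clock']*10),cv2.resize(im[150:330,150:420],(810,540),interpolation=cv2.INTER_CUBIC))
    for r in arm.trace(n,'bolt1'):
        ys,xs=np.nonzero(r['region']); P=np.array([onz(n,(x,y),.008)[:2] for x,y in zip(xs,ys)])
        m=P.mean(0); w,v=np.linalg.eigh(np.cov((P-m).T)); d=v[:,1]; t=(P-m)@d; u=(P-m)@v[:,0]
        if (abs(u)*t).sum()<0: d=-d; t=-t
        print(n,'bolt',round(r['confidence'],2),len(xs),m.round(3),'head dir deg',round(np.degrees(np.arctan2(d[1],d[0])),1),'ends',(m+d*t.max()).round(3),(m+d*t.min()).round(3))
    for r in arm.landmark_of(n,'bolt1'): print(n,round(r['confidence'],2),onz(n,r['at'],.012).round(4))
E
python3 bolts.py; ls pics
```

```text
6.55 [ 0.6762 -0.3114  0.2145] [ 3.048 -0.358 -0.532] F [-0.2  0.  -1.3] w 45.7 j [ 0.42  0.91 -0.3   0.79  0.3   1.8  -0.02]
top bolt 0.64 121 [0.509 0.295] head dir deg -7.7 ends [0.535 0.291] [0.477 0.299]
top bolt 0.55 97 [0.501 0.198] head dir deg 18.5 ends [0.525 0.206] [0.471 0.188]
top bolt 0.43 108 [0.618 0.226] head dir deg -86.1 ends [0.62 0.2 ] [0.616 0.257]
top 0.66 [0.5167 0.2084 0.012 ]
top 0.65 [0.5264 0.2996 0.012 ]
top 0.6 [0.4237 0.3019 0.012 ]
top 0.57 [0.6132 0.2157 0.012 ]
top 0.54 [ 0.4585 -0.1537  0.012 ]
scene bolt 0.76 247 [0.617 0.228] head dir deg -96.6 ends [0.613 0.196] [0.621 0.263]
scene bolt 0.7 225 [0.514 0.293] head dir deg -11.4 ends [0.54  0.288] [0.477 0.3  ]
scene bolt 0.53 189 [0.508 0.2  ] head dir deg 16.7 ends [0.535 0.208] [0.47  0.189]
scene bolt 0.53 247 [0.446 0.299] head dir deg 165.0 ends [0.411 0.308] [0.487 0.288]
scene 0.8 [0.4343 0.3067 0.012 ]
scene 0.72 [0.5224 0.2921 0.012 ]
scene 0.64 [0.6175 0.212  0.012 ]
scene 0.53 [0.517  0.2094 0.012 ]
scene 0.35 [0.4431 0.2145 0.012 ]
a_scene.png
a_scene2.png
a_top.png
a_top2.png
b66.png
fit.png
fit2.png
k.png
k2.png
```

```bash
python3 - <<'E'
from h import *
b=pick(.617,.210,-90,1,.10); print(b[0],rel(*b)); print(rel(*pick(.617,.210,-90,1),b))
E
```

```text
[0.617 0.223 0.1  ] ([-136.5, -514.7, 131.3], [0.026, 0.351, -0.231])
([0.0, 0.0, 97.0], [0.0, 0.0, 0.0])
```

Emit:
{"api": "jog_arm", "payload": {"commands": [{"translation": [-136,-515,131],"turn": [0.026,0.351,-0.231]},{"translation": [-136,-515,131],"turn": [0.026,0.351,-0.231]},{"translation": [-136,-515,131],"turn": [0.026,0.351,-0.231]},{"translation": [-136,-515,131],"turn": [0.026,0.351,-0.231]},{"translation": [-136,-515,131],"turn": [0.026,0.351,-0.231]},{"translation": [-136,-515,131],"turn": [0.026,0.351,-0.231]},{"translation": [-136,-515,131],"turn": [0.026,0.351,-0.231]},{"translation": [-136,-515,131],"turn": [0.026,0.351,-0.231]},{"translation": [-136,-515,131],"turn": [0.026,0.351,-0.231]},{"translation": [-136,-515,131],"turn": [0.026,0.351,-0.231]},{"translation": [-136,-515,131],"turn": [0.026,0.351,-0.231]},{"translation": [-136,-515,131],"turn": [0.026,0.351,-0.231]}]}}

```text
clock: 7.85
position: [0.6245, 0.1611, 0.1134]
ee_rot: [3.141, -0.0, 0.002]
force: [0.3, -0.4, -0.2]
width: 0.5
```

```bash
python3 - <<'E'
from h import *
st(); print(rel(*pick(.617,.210,-90,1,.1)));
E
```

```text
7.85 [0.6245 0.1611 0.1134] [ 3.141e+00 -0.000e+00  2.000e-03] F [ 0.3 -0.4 -0.2] w 46.0 j [-0.03  0.62 -0.48  1.62  0.33  0.98 -0.61]
([-7.6, -62.0, 13.3], [0.001, -0.001, -0.0])
```

View pics/b66.png

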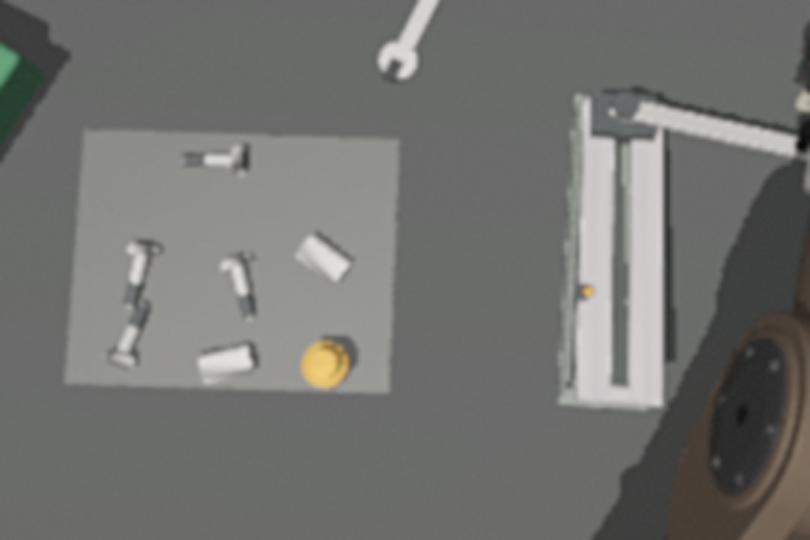

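Emit:
{"api": "jog_arm", "payload": {"commands": [{"translation": [-7.6,-40,13],"turn": [0,0,0]},{"translation": [-7.6,-62,40],"turn": [0,0,0]},{"translation": [-7.6,-62,80],"turn": [0,0,0]},{"translation": [-7.6,-62,110],"turn": [0,0,0]},{"translation": [-7.6,-62,110],"turn": [0,0,0]},{"translation": [-7.6,-62,110],"turn": [0,0,0]}]}}

```text
clock: 8.35
position: [0.6171, 0.2217, 0.0028]
ee_rot: [3.14, 0.002, 0.0]
force: [-0.8, 0.2, 0.4]
width: 0.503
```

```bash
python3 - <<'E'
from h import *
st(); im=arm.get_image('top')
for x in(.06,.1,.14,.2,.24,.26): print(x,proj('top',W(c,(x,0,0))).round(1))
g=cv2.cvtColor(im,cv2.COLOR_BGR2GRAY).astype(float)
for r in range(198,282,8):
    l=g[r,343:372]; w=np.clip(180-l[6:22],0,None); print(r,(343+6+(w*np.arange(16)).sum()/w.sum()).round(2),l.astype(int).tolist())
cv2.imwrite('pics/p1.png',cv2.resize(arm.get_image('scene')[180:330,360:560],(800,600)))
E
```

```text
8.35 [0.6171 0.2217 0.0028] [3.14e+00 2.00e-03 0.00e+00] F [-0.8  0.2  0.4] w 46.2 j [-0.16  0.76 -0.42  1.66  0.41  0.8  -0.76]
0.06 [357.7 208.1]
0.1 [357.4 221.3]
0.14 [357.1 235. ]
0.2 [356.6 256.2]
0.24 [356.3 270.9]
0.26 [356.1 278.4]
198 357.08 [150, 174, 200, 202, 201, 201, 201, 204, 205, 205, 203, 179, 121, 91, 91, 91, 115, 172, 201, 202, 200, 200, 199, 201, 201, 203, 204, 178, 107]
206 355.23 [104, 118, 134, 137, 136, 135, 136, 140, 139, 139, 142, 132, 110, 102, 104, 100, 98, 134, 179, 199, 201, 199, 199, 202, 203, 204, 203, 179, 103]
214 356.61 [116, 129, 135, 136, 136, 136, 138, 139, 139, 137, 131, 121, 108, 105, 104, 105, 105, 121, 135, 137, 134, 143, 174, 200, 205, 204, 204, 179, 105]
222 356.64 [121, 136, 138, 137, 137, 137, 138, 140, 139, 137, 133, 120, 106, 105, 107, 106, 105, 120, 136, 138, 137, 136, 135, 150, 182, 202, 206, 181, 103]
230 356.64 [123, 138, 140, 137, 137, 137, 140, 140, 140, 138, 130, 114, 106, 105, 106, 105, 103, 119, 136, 139, 137, 137, 136, 146, 178, 202, 208, 183, 106]
238 356.57 [123, 137, 139, 138, 138, 138, 139, 140, 140, 138, 124, 106, 105, 1
[... 160 characters left out ...]
04, 104, 107, 124, 138, 137, 145, 177, 200, 204, 204, 204, 203, 176, 106]
254 355.59 [133, 140, 140, 139, 139, 138, 139, 140, 140, 139, 123, 101, 103, 105, 104, 104, 109, 126, 140, 161, 189, 202, 202, 203, 203, 204, 203, 177, 106]
262 354.36 [146, 144, 141, 141, 139, 137, 139, 140, 140, 140, 127, 109, 104, 105, 104, 114, 157, 193, 205, 206, 205, 203, 201, 202, 203, 205, 204, 177, 106]
270 354.4 [142, 142, 141, 141, 139, 139, 139, 139, 142, 151, 143, 115, 106, 107, 103, 116, 161, 197, 206, 206, 205, 203, 201, 201, 203, 204, 202, 176, 111]
278 353.66 [140, 142, 142, 140, 138, 137, 138, 139, 138, 136, 144, 153, 149, 143, 138, 138, 162, 192, 204, 206, 205, 203, 200, 200, 202, 203, 202, 179, 126]
```

View pics/p1.png

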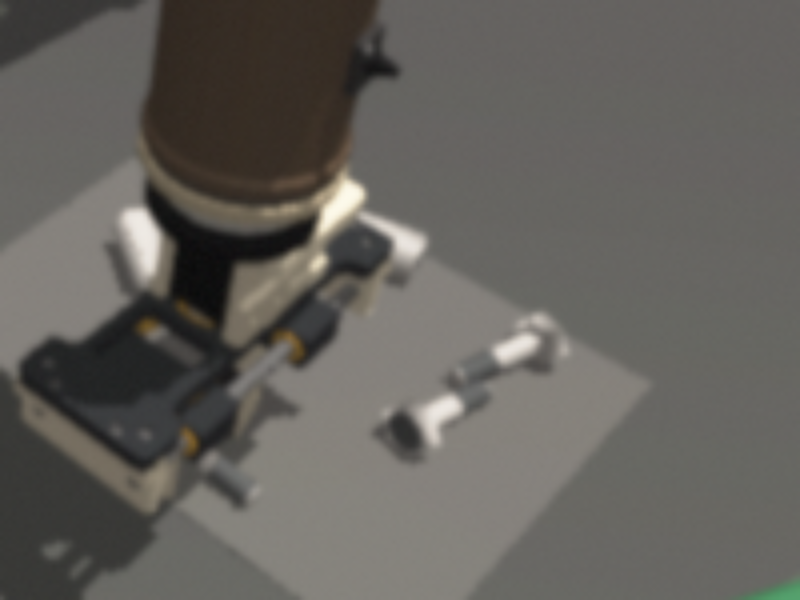

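Emit:
{"api": "jog_arm", "payload": {"commands": [{"translation": [0,0,0],"turn": [0,0,0]},{"translation": [0,0,0],"turn": [0,0,0]},{"translation": [0,0,0],"turn": [0,0,0]},{"translation": [0,0,0],"turn": [0,0,0]},{"translation": [0,0,0],"turn": [0,0,0]},{"translation": [0,0,-40],"turn": [0,0,0]},{"translation": [0,0,-80],"turn": [0,0,0]},{"translation": [0,0,-120],"turn": [0,0,0]},{"translation": [0,0,-160],"turn": [0,0,0]},{"translation": [0,0,-200],"turn": [0,0,0]},{"translation": [0,0,-200],"turn": [0,0,0]},{"translation": [0,0,-200],"turn": [0,0,0]}], "claw": 1, "grip_force": 45}}

```text
clock: 9.45
position: [0.619, 0.2227, 0.2073]
ee_rot: [-3.14, -0.0, -0.012]
force: [-0.1, -0.4, -1.0]
width: 0.005
```

```bash
cat >> h.py <<'E'
def place(side,h=.006,xo=.2,dy=0):
    s=xo+.013*np.cos(np.radians(27)); P=W(c,(s,dy,0)); P[2]+=h
    return P, down(c[2]+np.pi+side*np.pi/2)
E
python3 - <<'E'
from h import *
st(); a=place(1,.09); print(a[0],rel(*a)); print(rel(*place(1),a))
E
```

```text
9.45 [0.619  0.2227 0.2073] [-3.14  -0.    -0.012] F [-0.1 -0.4 -1. ] w 0.4 j [-0.11  0.55 -0.51  1.48  0.28  1.17 -0.66]
[ 0.46198102 -0.14437379  0.22736568] ([-157.0, 367.0, -21.9], [0.004, -0.007, -1.529])
([0.0, 0.0, 84.0], [0.0, 0.0, 0.0])
```

```bash
python3 bolts.py; python3 - <<'E'
from h import *
a=arm.get_image('scene')[180:330,360:560];b=arm.get_image('top')[160:300,170:330]
cv2.imwrite('pics/p2.png',np.hstack([cv2.resize(a,(400,300)),cv2.resize(b,(400,300))]))
E
```

```text
9.45 [0.619  0.2227 0.2073] [-3.14  -0.    -0.012] F [-0.1 -0.4 -1. ] w 0.4 j [-0.11  0.55 -0.51  1.48  0.28  1.17 -0.66]
top 0.63 [0.4306 0.3018 0.012 ]
top 0.63 [ 0.6699 -0.1673  0.012 ]
scene bolt 0.82 255 [0.515 0.293] head dir deg -8.5 ends [0.544 0.289] [0.475 0.299]
scene bolt 0.62 221 [0.615 0.221] head dir deg -99.1 ends [0.61 0.19] [0.621 0.258]
scene bolt 0.62 569 [ 0.577 -0.363] head dir deg -106.7 ends [ 0.532 -0.511] [ 0.621 -0.217]
scene bolt 0.57 191 [0.507 0.2  ] head dir deg 16.0 ends [0.535 0.208] [0.468 0.189]
scene bolt 0.55 122 [0.436 0.302] head dir deg 164.5 ends [0.413 0.309] [0.48 0.29]
scene 0.74 [0.5293 0.2918 0.012 ]
scene 0.67 [0.6117 0.2095 0.012 ]
scene 0.61 [0.4396 0.3028 0.012 ]
scene 0.55 [0.4331 0.213  0.012 ]
scene 0.53 [0.5166 0.2025 0.012 ]
```

View pics/p2.png

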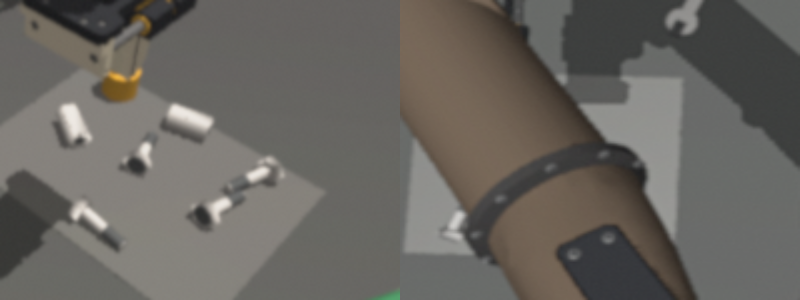

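```bash
python3 - <<'E'
from h import *
st(); print(rel(*pick(.615,.204,-92,1,.002)));
E
```

```text
9.85 [0.6173 0.2217 0.203 ] [3.141e+00 1.000e-03 0.000e+00] F [0.5 0.  0.6] w 0.4 j [-0.11  0.56 -0.5   1.49  0.28  1.17 -0.66]
([-1.9, 4.5, 201.0], [0.001, -0.0, 0.035])
```

Emit:
{"api": "jog_arm", "payload": {"commands": [{"translation": [-2,4.5,40],"turn": [0,0,0.035]},{"translation": [-2,4.5,80],"turn": [0,0,0.035]},{"translation": [-2,4.5,120],"turn": [0,0,0.035]},{"translation": [-2,4.5,155],"turn": [0,0,0.035]},{"translation": [-2,4.5,155],"turn": [0,0,0.035]},{"translation": [-2,4.5,185],"turn": [0,0,0.035]},{"translation": [-2,4.5,201],"turn": [0,0,0.035]},{"translation": [-2,4.5,201],"turn": [0,0,0.035]},{"translation": [-2,4.5,201],"turn": [0,0,0.035]}], "claw": 0.3}}

```text
clock: 10.6
position: [0.6165, 0.2177, 0.0043]
ee_rot: [3.141, -0.054, 0.003]
force: [-0.5, -0.3, 0.2]
width: 0.352
```

Emit:
{"api": "jog_arm", "payload": {"commands": [{"translation": [0,0,0],"turn": [0,0,0]},{"translation": [0,0,0],"turn": [0,0,0]},{"translation": [0,0,0],"turn": [0,0,0]},{"translation": [0,0,0],"turn": [0,0,0]},{"translation": [0,0,0],"turn": [0,0,0]},{"translation": [0,0,0],"turn": [0,0,0]},{"translation": [0,0,0],"turn": [0,0,0]},{"translation": [0,0,0],"turn": [0,0,0]}], "claw": 1, "grip_force": 45}}

```text
clock: 11.27
position: [0.6166, 0.2176, 0.0041]
ee_rot: [-3.141, 0.054, -0.005]
force: [-1.5, -0.8, 5.8]
width: 0.113
```

Emit:
{"api": "jog_arm", "payload": {"commands": [{"translation": [0,-1,0],"turn": [0,0,-0.02]},{"translation": [0,-1,0],"turn": [0,0,-0.02]},{"translation": [0,-1,2],"turn": [0,0,-0.02]},{"translation": [0,-1,4],"turn": [0,0,-0.02]},{"translation": [0,-1,4],"turn": [0,0,-0.02]},{"translation": [0,-1,4],"turn": [0,0,-0.02]}], "claw": 0.5}}

```text
clock: 11.77
position: [0.6164, 0.2184, 0.0003]
ee_rot: [3.141, -0.024, 0.004]
force: [-3.7, -2.3, 14.5]
width: 0.243
```

Emit:
{"api": "jog_arm", "payload": {"commands": [{"translation": [0,0,0],"turn": [0,0,0]},{"translation": [0,0,0],"turn": [0,0,0]},{"translation": [0,0,0],"turn": [0,0,0]},{"translation": [0,0,0],"turn": [0,0,0]},{"translation": [0,0,0],"turn": [0,0,0]},{"translation": [0,0,0],"turn": [0,0,0]},{"translation": [0,0,0],"turn": [0,0,0]}], "claw": 1, "grip_force": 30}}

```text
clock: 12.35
position: [0.6167, 0.219, 0.0004]
ee_rot: [-3.141, 0.023, -0.005]
force: [-2.8, -0.7, 13.4]
width: 0.124
```

Emit:
{"api": "jog_arm", "payload": {"commands": [{"translation": [0,0,-3],"turn": [0,0,0]},{"translation": [0,0,-8],"turn": [0,0,0]},{"translation": [0,0,-16],"turn": [0,0,0]},{"translation": [0,0,-40],"turn": [0,0,0]},{"translation": [0,0,-80],"turn": [0,0,0]},{"translation": [0,0,-120],"turn": [0,0,0]},{"translation": [0,0,-160],"turn": [0,0,0]},{"translation": [0,0,-200],"turn": [0,0,0]},{"translation": [0,0,-230],"turn": [0,0,0]},{"translation": [0,0,-230],"turn": [0,0,0]}]}}

```text
clock: 13.18
position: [0.6182, 0.2203, 0.2371]
ee_rot: [-3.137, 0.023, -0.019]
force: [0.4, 0.8, -0.1]
width: 0.12
```

```bash
python3 - <<'E'
from h import *
st(); a=place(1,.09); print(a[0],rel(*a)); print(rel(*place(1),a))
a=arm.get_image('scene'); u,v=proj('scene',arm.observe()['position']).astype(int); print(u,v)
cv2.imwrite('pics/p3.png',cv2.resize(a[v-60:v+60,u-80:u+80],(640,480)))
E
```

```text
13.18 [0.6182 0.2203 0.2371] [-3.137  0.023 -0.019] F [ 0.4  0.8 -0.1] w 11.0 j [-0.1   0.53 -0.51  1.45  0.27  1.22 -0.66]
[ 0.46198102 -0.14437379  0.22736568] ([-150.9, 367.0, 6.4], [0.006, -0.013, -1.544])
([0.0, 0.0, 84.0], [0.0, 0.0, 0.0])
422 201
```

View pics/p3.png

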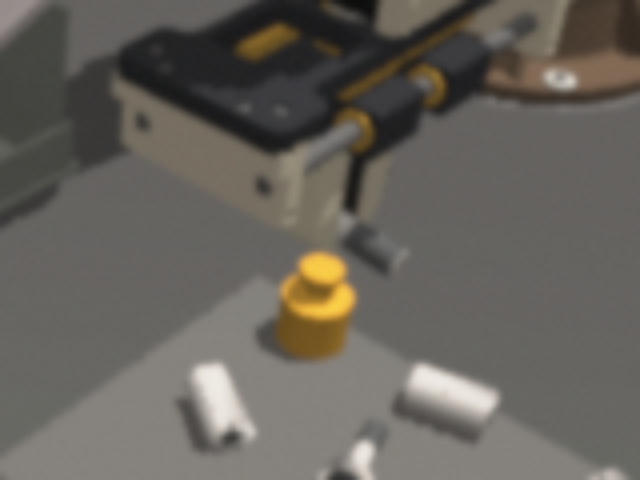

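Emit:
{"api": "jog_arm", "payload": {"commands": [{"translation": [-151,367,0],"turn": [0,0,-1.544]},{"translation": [-151,367,0],"turn": [0,0,-1.544]},{"translation": [-151,367,0],"turn": [0,0,-1.544]},{"translation": [-151,367,0],"turn": [0,0,-1.544]},{"translation": [-151,367,0],"turn": [0,0,-1.544]},{"translation": [-151,367,0],"turn": [0,0,-1.544]},{"translation": [-151,367,0],"turn": [0,0,-1.544]},{"translation": [-151,367,0],"turn": [0,0,-1.544]},{"translation": [-151,367,0],"turn": [0,0,-1.544]},{"translation": [-151,367,0],"turn": [0,0,-1.544]},{"translation": [-151,367,0],"turn": [0,0,-1.544]},{"translation": [-151,367,0],"turn": [0,0,-1.544]}]}}

```text
clock: 14.23
position: [0.4569, -0.1497, 0.2277]
ee_rot: [2.384, 2.046, -0.002]
force: [-0.1, 0.9, -0.4]
width: 0.116
```

```bash
python3 - <<'E'
from h import *
st(); a=place(1,.03); print(a[0],rel(*a)); print(rel(*place(1),a))
E
```

```text
14.23 [ 0.4569 -0.1497  0.2277] [ 2.384e+00  2.046e+00 -2.000e-03] F [-0.1  0.9 -0.4] w 10.7 j [ 0.86  0.31 -0.81  1.86  0.25  1.08  1.37]
[ 0.46198102 -0.14437379  0.16736568] ([6.1, 4.2, 60.3], [-0.001, 0.001, -0.111])
([0.0, 0.0, 24.0], [0.0, 0.0, 0.0])
```

Emit:
{"api": "jog_arm", "payload": {"commands": [{"translation": [6,4,30],"turn": [0,0,-0.11]},{"translation": [6,4,55],"turn": [0,0,-0.11]},{"translation": [6,4,72],"turn": [0,0,-0.11]},{"translation": [6,4,80],"turn": [0,0,-0.11]},{"translation": [6,4,80],"turn": [0,0,-0.11]}]}}

```text
clock: 14.65
position: [0.4626, -0.1412, 0.1469]
ee_rot: [-2.267, -2.172, 0.002]
force: [-0.4, -0.6, -0.4]
width: 0.12
```

```bash
python3 - <<'E'
from h import *
st(); print(rel(*place(1)))
a=arm.get_image('scene'); u,v=proj('scene',arm.observe()['position']).astype(int); print(u,v)
a=cv2.resize(a[v-50:v+50,u-60:u+60],(480,400)); b=arm.get_image('top'); u,v=proj('top',arm.observe()['position']).astype(int)
cv2.imwrite('pics/p4.png',np.hstack([a,cv2.resize(b[v-50:v+50,u-40:u+40],(320,400))]))
E
```

```text
14.65 [ 0.4626 -0.1412  0.1469] [-2.267e+00 -2.172e+00  2.000e-03] F [-0.4 -0.6 -0.4] w 11.0 j [ 0.8   0.41 -0.79  1.96  0.37  0.92  1.35]
([-3.2, -0.5, 3.5], [-0.002, -0.001, -0.001])
335 138
```

View pics/p4.png

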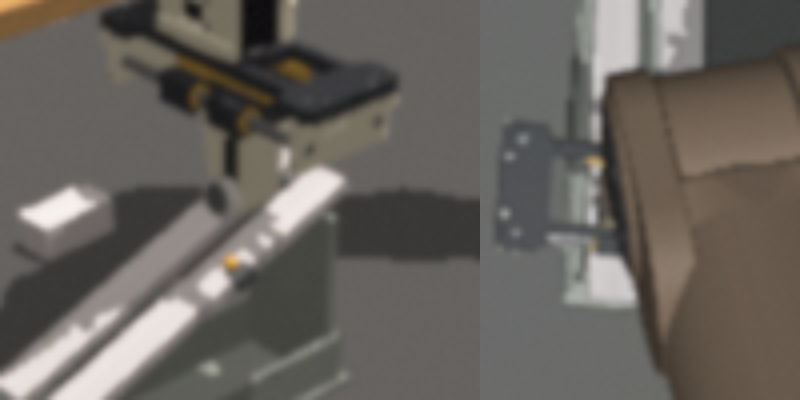

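Emit:
{"api": "jog_arm", "payload": {"commands": [{"translation": [-3.2,-0.5,2],"turn": [0,0,0]},{"translation": [-3.2,-0.5,3],"turn": [0,0,0]},{"translation": [-3.2,-0.5,3],"turn": [0,0,0]}]}}

```text
clock: 15.0
position: [0.4639, -0.1446, 0.1464]
ee_rot: [2.267, 2.171, 0.002]
force: [0.2, -0.1, -0.3]
width: 0.114
```

Emit:
{"api": "jog_arm", "payload": {"commands": [{"translation": [0,0,0],"turn": [0,0,0]},{"translation": [0,0,0],"turn": [0,0,0]},{"translation": [0,0,0],"turn": [0,0,0]},{"translation": [0,0,0],"turn": [0,0,0]},{"translation": [0,0,-10],"turn": [0,0,0]},{"translation": [0,0,-35],"turn": [0,0,0]},{"translation": [0,0,-70],"turn": [0,0,0]},{"translation": [0,0,-90],"turn": [0,0,0]},{"translation": [0,0,-90],"turn": [0,0,0]}], "claw": 0.3}}

```text
clock: 15.75
position: [0.4661, -0.144, 0.2408]
ee_rot: [2.262, 2.169, 0.007]
force: [0.5, 0.5, 0.5]
width: 0.355
```

```bash
cat > chk.py <<'E'
from h import *
for n in('scene','top'):
    arm.get_image(n)
    for r in arm.landmark_of(n,'bolt1'):
        e,d=ray(n,r['at']); t=((o-e)@M[:,2])/(d@M[:,2]); q=M.T@(e+d*t-o)
        print(n,round(r['confidence'],2),np.round(r['at'],1),'bench',onz(n,r['at'],.012)[:2].round(3),'rails',q[:2].round(3))
E
python3 - <<'E'
from h import *
st(); B=(.517,.205,18)
for q in((.517,.205,18,-1,.1),(.5245,.2925,-8,-1,.1),(.43,.304,163,-1,.1)): print(rel(*pick(*q)),pick(*q)[0])
E
python3 chk.py
```

```text
15.75 [ 0.4661 -0.144   0.2408] [2.262 2.169 0.007] F [0.5 0.5 0.5] w 32.7 j [ 0.87  0.31 -0.84  1.83  0.26  1.1   1.46]
([346.6, 22.7, 140.3], [0.005, -0.012, 2.785]) [0.50463627 0.20098278 0.1       ]
([440.1, 25.7, 140.2], [-0.002, 0.014, -3.044]) [0.51162652 0.29430925 0.1       ]
([443.1, -43.7, 139.6], [0.009, 0.001, 0.254]) [0.44243196 0.30019917 0.1       ]
scene 0.75 [431. 260.] bench [0.516 0.206] rails [ 0.091 -0.393]
scene 0.62 [284.6 187.9] bench [ 0.578 -0.218] rails [ 0.033 -0.007]
scene 0.5 [464.  287.2] bench [0.53  0.293] rails [ 0.084 -0.468]
scene 0.49 [491.  269.1] bench [0.447 0.306] rails [ 0.14  -0.483]
top 0.67 [354.  200.1] bench [ 0.638 -0.147] rails [ 0.036 -0.011]
top 0.52 [228.1 237.4] bench [0.52  0.205] rails [ 0.174 -0.332]
top 0.48 [197.6 235.4] bench [0.523 0.29 ] rails [ 0.175 -0.41 ]
top 0.47 [193.7 270.2] bench [0.426 0.294] rails [ 0.269 -0.402]
```

Emit:
{"api": "jog_arm", "payload": {"commands": [{"translation": [200,-20,0],"turn": [0,0,0.25]},{"translation": [200,-20,0],"turn": [0,0,0.25]},{"translation": [200,-20,0],"turn": [0,0,0.25]},{"translation": [200,-20,0],"turn": [0,0,0.25]},{"translation": [200,-20,0],"turn": [0,0,0.25]},{"translation": [443,-44,140],"turn": [0,0,0.25]},{"translation": [443,-44,140],"turn": [0,0,0.25]},{"translation": [443,-44,140],"turn": [0,0,0.25]},{"translation": [443,-44,140],"turn": [0,0,0.25]},{"translation": [443,-44,140],"turn": [0,0,0.25]},{"translation": [443,-44,140],"turn": [0,0,0.25]},{"translation": [443,-44,140],"turn": [0,0,0.25]}]}}

```text
clock: 16.95
position: [0.4368, 0.3026, 0.093]
ee_rot: [2.52, 1.876, -0.002]
force: [1.6, -0.2, 0.4]
width: 0.352
```

```bash
python3 bolts.py; python3 - <<'E'
from h import *
print(rel(*pick(.432,.302,163,-1,0,.015)))
E
```

```text
16.95 [0.4368 0.3026 0.093 ] [ 2.520e+00  1.876e+00 -2.000e-03] F [ 1.6 -0.2  0.4] w 32.4 j [-0.15  0.56 -0.77  1.91  0.51  0.88  0.1 ]
top bolt 0.53 120 [0.505 0.199] head dir deg 16.0 ends [0.529 0.206] [0.472 0.189]
top bolt 0.48 119 [0.509 0.294] head dir deg -8.3 ends [0.536 0.29 ] [0.477 0.299]
top bolt 0.42 101 [ 0.636 -0.158] head dir deg -11.3 ends [ 0.655 -0.162] [ 0.611 -0.153]
top 0.67 [0.5188 0.2913 0.012 ]
top 0.56 [ 0.6323 -0.1559  0.012 ]
top 0.45 [0.5126 0.1981 0.012 ]
scene bolt 0.73 176 [0.509 0.2  ] head dir deg 17.3 ends [0.536 0.209] [0.471 0.188]
scene bolt 0.65 248 [0.514 0.293] head dir deg -11.6 ends [0.542 0.288] [0.476 0.301]
scene bolt 0.6 213 [0.445 0.299] head dir deg 166.4 ends [0.411 0.307] [0.485 0.289]
scene 0.77 [0.5066 0.2019 0.012 ]
scene 0.73 [0.5272 0.2893 0.012 ]
scene 0.63 [ 0.5534 -0.4959  0.012 ]
scene 0.45 [ 0.5688 -0.2269  0.012 ]
scene 0.38 [0.5398 0.131  0.012 ]
([1.1, 7.3, 95.4], [0.002, 0.001, 0.003])
```

Emit:
{"api": "jog_arm", "payload": {"commands": [{"translation": [1,8.5,30],"turn": [0,0,0]},{"translation": [1,8.5,60],"turn": [0,0,0]},{"translation": [1,8.5,80],"turn": [0,0,0]},{"translation": [1,8.5,92],"turn": [0,0,0]},{"translation": [1,8.5,93],"turn": [0,0,0]},{"translation": [1,8.5,93],"turn": [0,0,0]}]}}

```text
clock: 17.75
position: [0.4478, 0.298, 0.0031]
ee_rot: [2.521, 1.871, 0.002]
force: [0.1, 0.2, 0.7]
width: 0.353
```

Emit:
{"api": "jog_arm", "payload": {"commands": [{"translation": [0,0,2],"turn": [0,0,0]},{"translation": [0,0,3.2],"turn": [0,0,0]},{"translation": [0,0,3.2],"turn": [0,0,0]},{"translation": [0,0,3.2],"turn": [0,0,0]},{"translation": [0,0,3.2],"turn": [0,0,0]},{"translation": [0,0,3.2],"turn": [0,0,0]},{"translation": [0,0,3.2],"turn": [0,0,0]},{"translation": [0,0,3.2],"turn": [0,0,0]},{"translation": [0,0,3.2],"turn": [0,0,0]}], "claw": 1}}

```text
clock: 18.5
position: [0.4479, 0.299, 0.0004]
ee_rot: [2.52, 1.873, 0.004]
force: [0.3, -1.0, 7.1]
width: 0.122
```

Emit:
{"api": "jog_arm", "payload": {"commands": [{"translation": [0,0,-3],"turn": [0,0,0]},{"translation": [0,0,-10],"turn": [0,0,0]},{"translation": [0,0,-40],"turn": [0,0,0]},{"translation": [0,0,-80],"turn": [0,0,0]},{"translation": [0,0,-120],"turn": [0,0,0]},{"translation": [0,0,-160],"turn": [0,0,0]},{"translation": [0,0,-200],"turn": [0,0,0]},{"translation": [0,0,-230],"turn": [0,0,0]},{"translation": [0,0,-230],"turn": [0,0,0]}]}}

```text
clock: 19.25
position: [0.4484, 0.3015, 0.2364]
ee_rot: [2.52, 1.874, 0.017]
force: [-0.1, 0.6, -0.9]
width: 0.119
```

```bash
python3 - <<'E'
from h import *
st(); print(rel(*place(-1,.09)))
E
python3 chk.py
```

```text
19.25 [0.4484 0.3015 0.2364] [2.52  1.874 0.017] F [-0.1  0.6 -0.9] w 11.0 j [-0.05  0.42 -0.87  1.72  0.35  1.15  0.26]
([-423.1, 141.4, 6.8], [-0.01, -0.012, 2.891])
scene 0.73 [431.1 260.1] bench [0.516 0.206] rails [ 0.091 -0.393]
scene 0.64 [283.7 188.5] bench [ 0.582 -0.218] rails [ 0.03  -0.006]
scene 0.61 [528.6 172.2] bench [0.037 0.198] rails [ 0.364 -0.419]
scene 0.47 [462.9 287.9] bench [0.533 0.293] rails [ 0.081 -0.468]
scene 0.3 [419.6 226.3] bench [0.444 0.125] rails [ 0.136 -0.33 ]
top 0.66 [227.5 236.7] bench [0.522 0.207] rails [ 0.172 -0.334]
top 0.48 [357.3 203.9] bench [ 0.628 -0.156] rails [ 0.047 -0.001]
top 0.47 [194.9 237.1] bench [0.518 0.297] rails [ 0.18  -0.416]
```

Emit:
{"api": "jog_arm", "payload": {"commands": [{"translation": [-211,70,0],"turn": [0,0,1.44]},{"translation": [-211,70,0],"turn": [0,0,1.44]},{"translation": [-211,70,0],"turn": [0,0,1.44]},{"translation": [-211,70,0],"turn": [0,0,1.44]},{"translation": [-211,70,0],"turn": [0,0,1.44]},{"translation": [-211,70,0],"turn": [0,0,1.44]},{"translation": [-300,100,0],"turn": [0,0,1.44]},{"translation": [-300,100,0],"turn": [0,0,1.44]},{"translation": [-300,100,0],"turn": [0,0,1.44]},{"translation": [-300,100,0],"turn": [0,0,1.44]},{"translation": [-300,100,0],"turn": [0,0,1.44]},{"translation": [-300,100,0],"turn": [0,0,1.44]}]}}

```text
clock: 20.45
position: [0.455, -0.018, 0.228]
ee_rot: [3.13, -0.267, -0.002]
force: [0.0, 0.1, -0.9]
width: 0.121
```

```bash
python3 - <<'E'
from h import *
st(); print(rel(*place(-1,.09)))
E
```

```text
20.45 [ 0.455 -0.018  0.228] [ 3.13e+00 -2.67e-01 -2.00e-03] F [ 0.   0.1 -0.9] w 11.1 j [ 0.38  0.21 -0.53  1.93  0.12  1.04 -0.37]
([28.3, 123.4, 0.7], [0.001, 0.001, 1.443])
```

Emit:
{"api": "jog_arm", "payload": {"commands": [{"translation": [28,123,0],"turn": [0,0,1.443]},{"translation": [28,123,0],"turn": [0,0,1.443]},{"translation": [28,123,0],"turn": [0,0,1.443]},{"translation": [28,123,0],"turn": [0,0,1.443]},{"translation": [28,123,0],"turn": [0,0,1.443]},{"translation": [28,123,0],"turn": [0,0,1.443]},{"translation": [28,123,0],"turn": [0,0,1.443]},{"translation": [28,123,0],"turn": [0,0,1.443]},{"translation": [28,123,0],"turn": [0,0,1.443]},{"translation": [28,123,0],"turn": [0,0,1.443]},{"translation": [28,123,0],"turn": [0,0,1.443]},{"translation": [28,123,0],"turn": [0,0,1.443]}]}}

```text
clock: 21.45
position: [0.4628, -0.143, 0.2279]
ee_rot: [2.175, -2.266, -0.002]
force: [0.3, 0.2, 0.2]
width: 0.119
```

```bash
python3 - <<'E'
from h import *
st(); print(rel(*place(-1,.02)))
E
```

```text
21.45 [ 0.4628 -0.143   0.2279] [ 2.175e+00 -2.266e+00 -2.000e-03] F [0.3 0.2 0.2] w 10.9 j [ 0.38  0.22 -0.22  1.89  0.06  1.04 -1.48]
([1.4, 0.6, 70.6], [0.002, 0.0, 0.001])
```

Emit:
{"api": "jog_arm", "payload": {"commands": [{"translation": [1.4,0.6,35],"turn": [0,0,0]},{"translation": [1.4,0.6,65],"turn": [0,0,0]},{"translation": [1.4,0.6,76],"turn": [0,0,0]},{"translation": [1.4,0.6,82],"turn": [0,0,0]},{"translation": [1.4,0.6,82],"turn": [0,0,0]},{"translation": [1.4,0.6,82],"turn": [0,0,0]}]}}

```text
clock: 21.95
position: [0.4633, -0.1445, 0.1475]
ee_rot: [-2.183, 2.259, -0.001]
force: [0.2, -0.7, -1.0]
width: 0.118
```

Emit:
{"api": "jog_arm", "payload": {"commands": [{"translation": [0,0,0],"turn": [0,0,0]},{"translation": [0,0,0],"turn": [0,0,0]},{"translation": [0,0,0],"turn": [0,0,0]},{"translation": [0,0,0],"turn": [0,0,0]},{"translation": [0,0,-10],"turn": [0,0,0]},{"translation": [0,0,-35],"turn": [0,0,0]},{"translation": [0,0,-70],"turn": [0,0,0]},{"translation": [0,0,-90],"turn": [0,0,0]},{"translation": [0,0,-90],"turn": [0,0,0]}], "claw": 0.3}}

```text
clock: 22.7
position: [0.4658, -0.145, 0.243]
ee_rot: [-2.179, 2.255, -0.013]
force: [0.3, 0.4, 0.7]
width: 0.351
```

```bash
python3 chk.py; python3 - <<'E'
from h import *
st(); print(rel(*pick(.518,.204,17,-1,.1,.014)))
E
```

```text
scene 0.65 [431.2 258.5] bench [0.512 0.204] rails [ 0.094 -0.392]
scene 0.58 [463.9 285.8] bench [0.527 0.291] rails [ 0.086 -0.467]
scene 0.54 [284.9 186.5] bench [ 0.574 -0.223] rails [ 0.036 -0.004]
scene 0.47 [291.8 179.8] bench [ 0.54  -0.235] rails [ 0.06  -0.002]
scene 0.16 [454.3 244.4] bench [0.439 0.214] rails [ 0.143 -0.406]
top 0.61 [355.5 201.4] bench [ 0.635 -0.151] rails [ 0.04  -0.007]
top 0.56 [228.9 239.2] bench [0.515 0.202] rails [ 0.179 -0.329]
top 0.51 [355.  210.3] bench [ 0.609 -0.15 ] rails [ 0.067 -0.007]
top 0.49 [194.5 236. ] bench [0.521 0.298] rails [ 0.177 -0.418]
top 0.22 [353.9 193.1] bench [ 0.659 -0.146] rails [ 0.014 -0.012]
22.9 [ 0.4627 -0.1446  0.2373] [-2.183e+00  2.259e+00 -1.000e-03] F [ 0.1  0.2 -0.7] w 32.2 j [ 0.38  0.21 -0.23  1.87  0.05  1.06 -1.47]
([-345.7, -29.9, 137.3], [-0.001, -0.0, -0.331])
```

Emit:
{"api": "jog_arm", "payload": {"commands": [{"translation": [-346,-30,0],"turn": [0,0,-0.331]},{"translation": [-346,-30,0],"turn": [0,0,-0.331]},{"translation": [-346,-30,0],"turn": [0,0,-0.331]},{"translation": [-346,-30,0],"turn": [0,0,-0.331]},{"translation": [-346,-30,60],"turn": [0,0,-0.331]},{"translation": [-346,-30,100],"turn": [0,0,-0.331]},{"translation": [-346,-30,137],"turn": [0,0,-0.331]},{"translation": [-346,-30,137],"turn": [0,0,-0.331]},{"translation": [-346,-30,137],"turn": [0,0,-0.331]},{"translation": [-346,-30,137],"turn": [0,0,-0.331]},{"translation": [-346,-30,137],"turn": [0,0,-0.331]},{"translation": [-346,-30,137],"turn": [0,0,-0.331]}]}}

```text
clock: 23.9
position: [0.5037, 0.2004, 0.0988]
ee_rot: [2.526, -1.864, -0.001]
force: [0.3, -0.7, 2.0]
width: 0.353
```

```bash
python3 bolts.py; python3 - <<'E'
from h import *
print(rel(*pick(.518,.204,17,-1,0.003,.014)))
E
```

```text
23.9 [0.5037 0.2004 0.0988] [ 2.526e+00 -1.864e+00 -1.000e-03] F [ 0.3 -0.7  2. ] w 32.5 j [-0.18  0.48 -0.4   1.89  0.25  0.82 -1.99]
top bolt 0.61 57 [ 0.643 -0.158] head dir deg 92.4 ends [ 0.642 -0.147] [ 0.643 -0.17 ]
top 0.63 [ 0.6128 -0.154   0.012 ]
top 0.48 [ 0.6356 -0.1432  0.012 ]
scene bolt 0.78 199 [0.515 0.293] head dir deg -14.1 ends [0.541 0.286] [0.478 0.302]
scene bolt 0.74 150 [0.509 0.2  ] head dir deg 15.8 ends [0.533 0.207] [0.473 0.19 ]
scene 0.67 [0.5332 0.2953 0.012 ]
scene 0.65 [0.5091 0.2024 0.012 ]
scene 0.56 [ 0.5427 -0.2355  0.012 ]
scene 0.56 [0.434  0.1198 0.012 ]
scene 0.48 [ 0.5744 -0.2194  0.012 ]
scene 0.2 [0.4503 0.2158 0.012 ]
([-1.4, 1.4, 98.5], [-0.003, -0.001, -0.002])
```

Emit:
{"api": "jog_arm", "payload": {"commands": [{"translation": [-1.4,1.4,40],"turn": [0,0,0]},{"translation": [-1.4,1.4,75],"turn": [0,0,0]},{"translation": [-1.4,1.4,90],"turn": [0,0,0]},{"translation": [-1.4,1.4,98],"turn": [0,0,0]},{"translation": [-1.4,1.4,98],"turn": [0,0,0]},{"translation": [-1.4,1.4,98],"turn": [0,0,0]}]}}

```text
clock: 24.7
position: [0.5045, 0.201, 0.0035]
ee_rot: [-2.523, 1.868, -0.004]
force: [0.6, -0.5, 0.0]
width: 0.348
```

Emit:
{"api": "jog_arm", "payload": {"commands": [{"translation": [0,0,2],"turn": [0,0,0]},{"translation": [0,0,3.5],"turn": [0,0,0]},{"translation": [0,0,3.5],"turn": [0,0,0]},{"translation": [0,0,3.5],"turn": [0,0,0]},{"translation": [0,0,3.5],"turn": [0,0,0]},{"translation": [0,0,3.5],"turn": [0,0,0]},{"translation": [0,0,3.5],"turn": [0,0,0]},{"translation": [0,0,3.5],"turn": [0,0,0]},{"translation": [0,0,3.5],"turn": [0,0,0]}], "claw": 1}}

```text
clock: 25.45
position: [0.5048, 0.2016, 0.0004]
ee_rot: [-2.523, 1.867, -0.005]
force: [0.3, -0.4, 6.9]
width: 0.121
```

Emit:
{"api": "jog_arm", "payload": {"commands": [{"translation": [0,0,-3],"turn": [0,0,0]},{"translation": [0,0,-10],"turn": [0,0,0]},{"translation": [0,0,-40],"turn": [0,0,0]},{"translation": [0,0,-80],"turn": [0,0,0]},{"translation": [0,0,-120],"turn": [0,0,0]},{"translation": [0,0,-160],"turn": [0,0,0]},{"translation": [0,0,-200],"turn": [0,0,0]},{"translation": [0,0,-230],"turn": [0,0,0]},{"translation": [0,0,-230],"turn": [0,0,0]}]}}

```text
clock: 26.2
position: [0.5058, 0.2029, 0.2364]
ee_rot: [-2.517, 1.862, -0.011]
force: [0.9, 0.4, -0.9]
width: 0.119
```

```bash
python3 - <<'E'
from h import *
st(); print(rel(*place(-1,.09)))
E
```

```text
26.2 [0.5058 0.2029 0.2364] [-2.517  1.862 -0.011] F [ 0.9  0.4 -0.9] w 10.9 j [-0.14  0.33 -0.44  1.74  0.16  1.1  -1.91]
([319.2, 143.6, 7.2], [-0.012, 0.002, 0.339])
```

Emit:
{"api": "jog_arm", "payload": {"commands": [{"translation": [319,143.6,2],"turn": [0,0,0.339]},{"translation": [319,143.6,2],"turn": [0,0,0.339]},{"translation": [319,143.6,2],"turn": [0,0,0.339]},{"translation": [319,143.6,2],"turn": [0,0,0.339]},{"translation": [319,143.6,2],"turn": [0,0,0.339]},{"translation": [319,143.6,2],"turn": [0,0,0.339]},{"translation": [319,143.6,2],"turn": [0,0,0.339]},{"translation": [319,143.6,2],"turn": [0,0,0.339]},{"translation": [319,143.6,2],"turn": [0,0,0.339]},{"translation": [319,143.6,2],"turn": [0,0,0.339]},{"translation": [319,143.6,2],"turn": [0,0,0.339]},{"translation": [319,143.6,2],"turn": [0,0,0.339]}]}}

```text
clock: 27.2
position: [0.4592, -0.1447, 0.2272]
ee_rot: [-2.174, 2.265, -0.001]
force: [0.5, 0.2, -0.7]
width: 0.121
```

```bash
python3 - <<'E'
from h import *
st(); print(rel(*place(-1,.008)))
E
```

```text
27.2 [ 0.4592 -0.1447  0.2272] [-2.174e+00  2.265e+00 -1.000e-03] F [ 0.5  0.2 -0.7] w 11.1 j [ 0.37  0.21 -0.21  1.9   0.05  1.03 -1.47]
([-0.4, -2.6, 81.8], [-0.002, 0.001, 0.001])
```

Emit:
{"api": "jog_arm", "payload": {"commands": [{"translation": [-0.4,-2.6,35],"turn": [0,0,0]},{"translation": [-0.4,-2.6,65],"turn": [0,0,0]},{"translation": [-0.4,-2.6,76],"turn": [0,0,0]},{"translation": [-0.4,-2.6,82],"turn": [0,0,0]},{"translation": [-0.4,-2.6,82],"turn": [0,0,0]},{"translation": [-0.4,-2.6,82],"turn": [0,0,0]}]}}

```text
clock: 27.7
position: [0.4627, -0.1448, 0.1458]
ee_rot: [-2.175, 2.265, -0.003]
force: [-0.6, 0.2, 0.4]
width: 0.122
```

Emit:
{"api": "jog_arm", "payload": {"commands": [{"translation": [0,0,0],"turn": [0,0,0]},{"translation": [0,0,0],"turn": [0,0,0]},{"translation": [0,0,0],"turn": [0,0,0]},{"translation": [0,0,0],"turn": [0,0,0]},{"translation": [0,0,-10],"turn": [0,0,0]},{"translation": [0,0,-35],"turn": [0,0,0]},{"translation": [0,0,-70],"turn": [0,0,0]},{"translation": [0,0,-90],"turn": [0,0,0]},{"translation": [0,0,-90],"turn": [0,0,0]}], "claw": 0.3}}

```text
clock: 28.45
position: [0.4644, -0.1461, 0.2405]
ee_rot: [-2.17, 2.264, -0.013]
force: [0.8, 0.0, 0.1]
width: 0.351
```

```bash
python3 chk.py; python3 bolts.py; python3 - <<'E'
from h import *
print(rel(*pick(.526,.292,-8,-1,.1,.014)))
E
```

```text
scene 0.46 [286.5 186.5] bench [ 0.571 -0.22 ] rails [ 0.039 -0.007]
scene 0.46 [299.7 169.3] bench [ 0.49 -0.26] rails [0.095 0.008]
scene 0.4 [294.1 181. ] bench [ 0.539 -0.226] rails [ 0.061 -0.01 ]
top 0.68 [257. 271.] bench [0.43  0.119] rails [ 0.259 -0.247]
top 0.64 [353.2 206.7] bench [ 0.619 -0.145] rails [ 0.057 -0.012]
top 0.54 [358.  199.9] bench [ 0.639 -0.158] rails [0.034 0.   ]
top 0.42 [356.5 214.3] bench [ 0.598 -0.155] rails [ 0.079 -0.003]
top 0.41 [194.9 237. ] bench [0.518 0.297] rails [ 0.18  -0.416]
28.65 [ 0.4613 -0.1456  0.2348] [-2.174e+00  2.267e+00 -1.000e-03] F [-0.4 -0.3 -1. ] w 32.4 j [ 0.37  0.21 -0.21  1.88  0.05  1.05 -1.47]
top bolt 0.58 60 [ 0.592 -0.156] head dir deg -7.4 ends [ 0.606 -0.158] [ 0.576 -0.154]
top bolt 0.48 391 [ 0.413 -0.395] head dir deg 1.0 ends [ 0.448 -0.395] [ 0.376 -0.396]
top bolt 0.46 70 [ 0.62  -0.156] head dir deg -86.8 ends [ 0.621 -0.17 ] [ 0.619 -0.142]
top bolt 0.29 1766 [ 0.608 -0.173] head dir deg -35.2 ends [ 0.731 -0.26 ] [ 0.437 -0.053]
top 0.69 [0.5205 0.2994 0.012 ]
top 0.53 [ 0.596  -0.1586  0.012 ]
top 0.5 [
[... 254 characters left out ...]
2] [ 0.579 -0.218]
([-441.3, -32.0, 134.5], [-0.0, 0.0, 0.097])Traceback (most recent call last):
  File "bolts.py", line 7, in <module>
    ys,xs=np.nonzero(r['region']); P=np.array([onz(n,(x,y),.008)[:2] for x,y in zip(xs,ys)])
                                               ~~~^^^^^^^^^^^^^^
  File "h.py", line 10, in onz
    e,d=ray(n,p); return e+d*(z-e[2])/d[2]
        ~~~^^^^^
  File "h.py", line 8, in ray
    c,f,e,M=cam(n); d=np.array([(p[0]-c['cx'])/f,-(p[1]-c['cy'])/f,-1]); d=M@d; return e,d/np.linalg.norm(d)
            ~~~^^^
  File "h.py", line 5, in cam
    c=arm.camera_info(n); f=200/np.tan(np.radians(c['vertical_fov'])/2)
ValueError: time passes only in moves, steps and waits
```

Emit:
{"api": "jog_arm", "payload": {"commands": [{"translation": [-441,-32,0],"turn": [0,0,0.097]},{"translation": [-441,-32,0],"turn": [0,0,0.097]},{"translation": [-441,-32,0],"turn": [0,0,0.097]},{"translation": [-441,-32,0],"turn": [0,0,0.097]},{"translation": [-441,-32,0],"turn": [0,0,0.097]},{"translation": [-441,-32,70],"turn": [0,0,0.097]},{"translation": [-441,-32,100],"turn": [0,0,0.097]},{"translation": [-441,-32,134],"turn": [0,0,0.097]},{"translation": [-441,-32,134],"turn": [0,0,0.097]},{"translation": [-441,-32,134],"turn": [0,0,0.097]},{"translation": [-441,-32,134],"turn": [0,0,0.097]},{"translation": [-441,-32,134],"turn": [0,0,0.097]}]}}

```text
clock: 29.9
position: [0.5109, 0.2977, 0.098]
ee_rot: [2.065, -2.366, -0.002]
force: [-0.9, -0.1, -0.1]
width: 0.354
```

```bash
python3 - <<'E'
from h import *
st()
im=arm.get_image('scene'); [print(round(r['confidence'],2),onz('scene',r['at'],.012)[:2].round(3)) for r in arm.landmark_of('scene','bolt1')]
print(rel(*pick(.526,.292,-9,-1,.003,.014)))
E
```

```text
29.9 [0.5109 0.2977 0.098 ] [ 2.065e+00 -2.366e+00 -2.000e-03] F [-0.9 -0.1 -0.1] w 32.6 j [-0.37  0.54 -0.35  1.78  0.23  0.86 -2.54]
0.68 [0.527 0.297]
0.61 [ 0.545 -0.235]
0.56 [ 0.494 -0.246]
0.43 [ 0.577 -0.212]
([2.7, -2.5, 95.1], [0.003, -0.001, 0.023])
```

Emit:
{"api": "jog_arm", "payload": {"commands": [{"translation": [2.7,-2.5,40],"turn": [0,0,0]},{"translation": [2.7,-2.5,75],"turn": [0,0,0]},{"translation": [2.7,-2.5,88],"turn": [0,0,0]},{"translation": [2.7,-2.5,95],"turn": [0,0,0]},{"translation": [2.7,-2.5,95],"turn": [0,0,0]},{"translation": [2.7,-2.5,95],"turn": [0,0,0]}]}}

```text
clock: 30.5
position: [0.5158, 0.2907, 0.0075]
ee_rot: [-2.059, 2.369, -0.003]
force: [0.6, -0.6, -0.2]
width: 0.352
```

```bash
python3 - <<'E'
from h import *
arm.get_image('top'); st(); print(rel(*pick(.526,.292,-9,-1,.0,.014)))
E
```

```text
30.55 [0.5161 0.291  0.0079] [-2.059  2.368 -0.003] F [0.2 0.3 0.3] w 32.0 j [-0.39  0.66 -0.3   1.84  0.3   0.68 -2.58]
([-2.6, 4.4, 7.9], [-0.004, 0.002, 0.017])
```

Emit:
{"api": "jog_arm", "payload": {"commands": [{"translation": [-2.6,4,2],"turn": [0,0,0]},{"translation": [-2.6,4,7],"turn": [0,0,0]},{"translation": [-2.6,4,7],"turn": [0,0,0]},{"translation": [-2.6,4,7],"turn": [0,0,0]}]}}

```text
clock: 30.88
position: [0.5119, 0.2951, 0.0004]
ee_rot: [-2.06, 2.367, -0.002]
force: [-0.8, 2.2, 5.5]
width: 0.35
```

```bash
python3 - <<'E'
from h import *
arm.get_image('top'); st(); print(rel(*pick(.526,.292,-9,-1,.0,.014)))
E
```

```text
30.93 [5.119e-01 2.952e-01 4.000e-04] [-2.060e+00  2.367e+00 -2.000e-03] F [-0.3  1.2  6.8] w 32.1 j [-0.41  0.67 -0.3   1.85  0.3   0.66 -2.59]
([1.0, -0.4, 0.4], [-0.004, 0.002, 0.019])
```

Emit:
{"api": "jog_arm", "payload": {"commands": [{"translation": [0,0,0],"turn": [0,0,0]},{"translation": [0,0,0],"turn": [0,0,0]},{"translation": [0,0,0],"turn": [0,0,0]},{"translation": [0,0,0],"turn": [0,0,0]},{"translation": [0,0,0],"turn": [0,0,0]},{"translation": [0,0,0],"turn": [0,0,0]},{"translation": [0,0,0],"turn": [0,0,0]},{"translation": [0,0,0],"turn": [0,0,0]}], "claw": 1}}

```text
clock: 31.6
position: [0.5123, 0.2943, 0.0004]
ee_rot: [-2.059, 2.368, -0.003]
force: [-1.1, -1.9, 8.5]
width: 0.121
```

Emit:
{"api": "jog_arm", "payload": {"commands": [{"translation": [0,0,-3],"turn": [0,0,0]},{"translation": [0,0,-10],"turn": [0,0,0]},{"translation": [0,0,-40],"turn": [0,0,0]},{"translation": [0,0,-80],"turn": [0,0,0]},{"translation": [0,0,-120],"turn": [0,0,0]},{"translation": [0,0,-160],"turn": [0,0,0]},{"translation": [0,0,-200],"turn": [0,0,0]},{"translation": [0,0,-230],"turn": [0,0,0]},{"translation": [0,0,-230],"turn": [0,0,0]}]}}

```text
clock: 32.35
position: [0.5132, 0.296, 0.2368]
ee_rot: [-2.054, 2.361, -0.005]
force: [-0.2, 1.0, -0.7]
width: 0.117
```

```bash
python3 - <<'E'
from h import *
st(); print(rel(*place(-1,.09)))
E
```

```text
32.35 [0.5132 0.296  0.2368] [-2.054  2.361 -0.005] F [-0.2  1.  -0.7] w 10.8 j [-0.34  0.4  -0.38  1.63  0.16  1.13 -2.47]
([443.3, -10.1, 6.4], [-0.011, 0.007, -0.097])
```

Emit:
{"api": "jog_arm", "payload": {"commands": [{"translation": [443,-10,2],"turn": [0,0,-0.097]},{"translation": [443,-10,2],"turn": [0,0,-0.097]},{"translation": [443,-10,2],"turn": [0,0,-0.097]},{"translation": [443,-10,2],"turn": [0,0,-0.097]},{"translation": [443,-10,2],"turn": [0,0,-0.097]},{"translation": [443,-10,2],"turn": [0,0,-0.097]},{"translation": [443,-10,2],"turn": [0,0,-0.097]},{"translation": [443,-10,2],"turn": [0,0,-0.097]},{"translation": [443,-10,2],"turn": [0,0,-0.097]},{"translation": [443,-10,2],"turn": [0,0,-0.097]},{"translation": [443,-10,2],"turn": [0,0,-0.097]},{"translation": [443,-10,2],"turn": [0,0,-0.097]}]}}

```text
clock: 33.35
position: [0.4575, -0.1531, 0.227]
ee_rot: [2.163, -2.276, 0.004]
force: [-1.2, -0.4, -0.6]
width: 0.121
```

```bash
python3 - <<'E'
from h import *
arm.get_image('top'); st(); print(rel(*place(-1,.008)))
E
```

```text
33.4 [ 0.4582 -0.1496  0.227 ] [ 2.167e+00 -2.274e+00  2.000e-03] F [ 0.2  0.8 -0.8] w 10.9 j [ 0.39  0.22 -0.22  1.9   0.06  1.03 -1.47]
([-5.5, -3.4, 81.6], [-0.001, -0.001, -0.006])
```

Emit:
{"api": "jog_arm", "payload": {"commands": [{"translation": [-3,-2.5,30],"turn": [0,0,0]},{"translation": [-3,-2.5,60],"turn": [0,0,0]},{"translation": [-3,-2.5,72],"turn": [0,0,0]},{"translation": [-3,-2.5,72],"turn": [0,0,0]},{"translation": [-3,-2.5,72],"turn": [0,0,0]}]}}

```text
clock: 33.82
position: [0.462, -0.1423, 0.155]
ee_rot: [-2.175, 2.265, -0.0]
force: [-0.7, 0.5, -0.7]
width: 0.116
```

```bash
python3 - <<'E'
from h import *
arm.get_image('top'); st(); print(rel(*place(-1,.008)))
E
```

```text
33.87 [ 0.4627 -0.1427  0.1559] [-2.174  2.265 -0.003] F [-0.4 -0.2 -0.7] w 11.1 j [ 0.37  0.3  -0.22  1.99  0.08  0.86 -1.51]
([1.7, 0.7, 10.5], [-0.002, 0.0, 0.001])
```

Emit:
{"api": "jog_arm", "payload": {"commands": [{"translation": [1.7,0.7,6],"turn": [0,0,0]},{"translation": [1.7,0.7,10],"turn": [0,0,0]},{"translation": [1.7,0.7,10],"turn": [0,0,0]},{"translation": [1.7,0.7,10],"turn": [0,0,0]}]}}

```text
clock: 34.2
position: [0.4615, -0.1453, 0.1454]
ee_rot: [-2.173, 2.267, -0.003]
force: [0.5, 0.2, -0.8]
width: 0.117
```

Emit:
{"api": "jog_arm", "payload": {"commands": [{"translation": [0,0,0],"turn": [0,0,0]},{"translation": [0,0,0],"turn": [0,0,0]},{"translation": [0,0,0],"turn": [0,0,0]},{"translation": [0,0,0],"turn": [0,0,0]},{"translation": [0,0,-10],"turn": [0,0,0]},{"translation": [0,0,-35],"turn": [0,0,0]},{"translation": [0,0,-70],"turn": [0,0,0]},{"translation": [0,0,-90],"turn": [0,0,0]},{"translation": [0,0,-90],"turn": [0,0,0]}], "claw": 0.3}}

```text
clock: 34.95
position: [0.4638, -0.1456, 0.2404]
ee_rot: [-2.17, 2.264, -0.013]
force: [1.8, -0.1, 0.4]
width: 0.35
```

```bash
python3 chk.py; python3 - <<'E'
from h import *
st(); a=knob(1.38,.125); print(a[0],rel(*a))
cv2.imwrite('pics/q1.png',np.hstack([cv2.resize(arm.get_image('scene')[110:230,235:375],(420,360)),cv2.resize(arm.get_image('top')[160:300,330:460],(334,360))]))
E
```

```text
scene 0.59 [290.2 182.1] bench [ 0.55  -0.229] rails [ 0.053 -0.004]
scene 0.56 [286.6 185.8] bench [ 0.569 -0.222] rails [ 0.04  -0.006]
scene 0.43 [302.3 173.2] bench [ 0.498 -0.239] rails [ 0.09  -0.008]
top 0.58 [353.6 192.8] bench [ 0.659 -0.145] rails [ 0.013 -0.012]
top 0.54 [354.7 200.1] bench [ 0.638 -0.149] rails [ 0.036 -0.009]
top 0.49 [358.  215.3] bench [ 0.595 -0.159] rails [0.082 0.001]
top 0.48 [354.3 224.9] bench [ 0.567 -0.149] rails [ 0.111 -0.008]
top 0.46 [354.9 208.8] bench [ 0.613 -0.15 ] rails [ 0.063 -0.008]
35.15 [ 0.4607 -0.1451  0.2347] [-2.174e+00  2.268e+00 -1.000e-03] F [ 0.2 -0.3  1. ] w 32.3 j [ 0.38  0.21 -0.22  1.88  0.05  1.05 -1.48]
[ 0.66782697 -0.31221799  0.19296906] ([158.2, -214.0, 42.0], [-0.292, -0.241, -1.365])
```

View pics/q1.png

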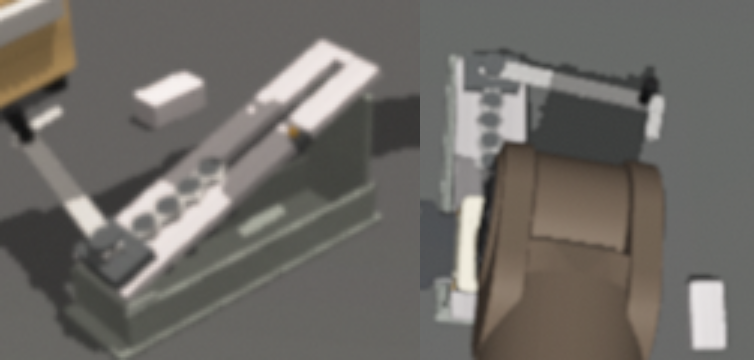

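```bash
python3 - <<'E'
from h import *
Rk=R.from_rotvec([3.052,-.353,-.538]).as_matrix(); p=np.array([.6388,-.3065,.1085])
print(rel(p-Rk[:,2]*.1,Rk))
E
```

```text
([154.1, -218.9, 31.8], [-0.288, -0.242, -1.368])
```

Emit:
{"api": "jog_arm", "payload": {"commands": [{"translation": [80,-50,-10],"turn": [-0.288,-0.242,-1.368]},{"translation": [80,-50,-10],"turn": [-0.288,-0.242,-1.368]},{"translation": [154,-120,0],"turn": [-0.288,-0.242,-1.368]},{"translation": [154,-180,0],"turn": [-0.288,-0.242,-1.368]},{"translation": [154,-219,10],"turn": [-0.288,-0.242,-1.368]},{"translation": [154,-219,32],"turn": [-0.288,-0.242,-1.368]},{"translation": [154,-219,32],"turn": [-0.288,-0.242,-1.368]},{"translation": [154,-219,32],"turn": [-0.288,-0.242,-1.368]},{"translation": [154,-219,32],"turn": [-0.288,-0.242,-1.368]},{"translation": [154,-219,32],"turn": [-0.288,-0.242,-1.368]},{"translation": [154,-219,32],"turn": [-0.288,-0.242,-1.368]},{"translation": [154,-219,32],"turn": [-0.288,-0.242,-1.368]}], "claw": 0}}

```text
clock: 36.25
position: [0.6736, -0.3073, 0.2009]
ee_rot: [3.054, -0.34, -0.543]
force: [1.3, -0.1, 0.3]
width: 0.499
```

```bash
python3 - <<'E'
from h import *
arm.get_image('top'); st()
Rk=R.from_rotvec([3.052,-.353,-.538]).as_matrix(); p=np.array([.6388,-.3065,.1085])
print(rel(p,Rk))
E
```

```text
36.3 [ 0.6737 -0.3069  0.2009] [ 3.054 -0.339 -0.542] F [-0.   0.8  0. ] w 45.9 j [ 0.43  0.92 -0.33  0.82  0.31  1.78 -0.03]
([-0.8, 1.5, 98.7], [0.001, 0.003, 0.009])
```

Emit:
{"api": "jog_arm", "payload": {"commands": [{"translation": [-0.8,1.5,35],"turn": [0,0,0.01]},{"translation": [-0.8,1.5,70],"turn": [0,0,0.01]},{"translation": [-0.8,1.5,98.7],"turn": [0,0,0.01]},{"translation": [-0.8,1.5,98.7],"turn": [0,0,0.01]},{"translation": [-0.8,1.5,98.7],"turn": [0,0,0.01]}]}}

```text
clock: 36.72
position: [0.6379, -0.3081, 0.11]
ee_rot: [3.048, -0.37, -0.54]
force: [-0.2, 0.1, 1.1]
width: 0.494
```

Emit:
{"api": "jog_arm", "payload": {"commands": [{"translation": [0,0,0],"turn": [0,0,0]},{"translation": [0,0,0],"turn": [0,0,0]},{"translation": [0,0,0],"turn": [0,0,0]},{"translation": [0,0,0],"turn": [0,0,0]},{"translation": [0,0,0],"turn": [0,0,0]},{"translation": [0,0,0],"turn": [0,0,0]},{"translation": [0,0,0],"turn": [0,0,0]},{"translation": [0,0,0],"turn": [0,0,0]}], "claw": 1, "grip_force": 15}}

```text
clock: 37.38
position: [0.6398, -0.3079, 0.1118]
ee_rot: [3.049, -0.368, -0.532]
force: [2.2, -0.0, 3.1]
width: 0.172
```

```bash
python3 - <<'E'
from h import *
st(); s=arm.observe(); p=s['position']; q=M.T@(p-o); print('rails',q, np.arctan2(q[1],q[0]))
b=(p,R.from_rotvec(s['ee_rot']).as_matrix())
for d in -np.array([.11,.22,.33,.44,.55,.66,.77,.88,.99,1.1,1.2,1.29,1.38,1.42]):
    Q=M@R.from_rotvec([0,0,d]).as_matrix()@M.T
    print(d,rel(o+Q@(p-o),Q@b[1],b))
E
```

```text
37.38 [ 0.6398 -0.3079  0.1118] [ 3.049 -0.368 -0.532] F [ 2.2 -0.   3.1] w 15.8 j [ 0.48  0.91 -0.34  1.07  0.32  1.55 -0.09]
rails [0.02944759 0.15596427 0.03909163] 1.3841833024154602
-0.11 ([-17.4, -0.8, -0.1], [-0.001, 0.0, 0.11])
-0.22 ([-34.7, -3.4, -0.2], [-0.001, 0.001, 0.22])
-0.33 ([-51.5, -8.0, -0.2], [-0.002, 0.001, 0.33])
-0.44 ([-67.8, -14.4, -0.3], [-0.002, 0.001, 0.44])
-0.55 ([-83.2, -22.5, -0.3], [-0.003, 0.002, 0.55])
-0.66 ([-97.7, -32.2, -0.4], [-0.003, 0.002, 0.66])
-0.77 ([-111.0, -43.5, -0.4], [-0.004, 0.002, 0.77])
-0.88 ([-123.0, -56.2, -0.4], [-0.004, 0.003, 0.88])
-0.99 ([-133.5, -70.1, -0.4], [-0.005, 0.003, 0.99])
-1.1 ([-142.4, -85.1, -0.4], [-0.005, 0.003, 1.1])
-1.2 ([-149.1, -99.5, -0.4], [-0.006, 0.004, 1.2])
-1.29 ([-153.8, -113.0, -0.4], [-0.006, 0.004, 1.29])
-1.38 ([-157.3, -126.9, -0.3], [-0.007, 0.004, 1.38])
-1.42 ([-158.4, -133.1, -0.3], [-0.007, 0.004, 1.42])
```

Emit:
{"api": "jog_arm", "payload": {"commands": [{"translation": [-17.4,-0.8,0],"turn": [0,0,0.11]},{"translation": [-34.7,-3.4,0],"turn": [0,0,0.22]},{"translation": [-51.5,-8,0],"turn": [0,0,0.33]},{"translation": [-67.8,-14.4,0],"turn": [0,0,0.44]},{"translation": [-83.2,-22.5,0],"turn": [0,0,0.55]},{"translation": [-97.7,-32.2,0],"turn": [0,0,0.66]},{"translation": [-111,-43.5,0],"turn": [0,0,0.77]},{"translation": [-123,-56.2,0],"turn": [0,0,0.88]},{"translation": [-133.5,-70.1,0],"turn": [0,0,0.99]},{"translation": [-142.4,-85.1,0],"turn": [0,0,1.1]},{"translation": [-149.1,-99.5,0],"turn": [0,0,1.2]},{"translation": [-149.1,-99.5,0],"turn": [0,0,1.2]}]}}

```text
clock: 38.38
position: [0.5229, -0.1732, 0.1552]
ee_rot: [2.174, -1.914, -0.401]
force: [-8.2, -0.2, 7.4]
width: 0.167
```

```bash
python3 - <<'E'
from h import *
st(); s=arm.observe(); p=s['position']; q=M.T@(p-o); th=np.arctan2(q[1],q[0]); print('rails',q, th)
b=(p,R.from_rotvec(s['ee_rot']).as_matrix())
for d in -np.array([.08,.14,th-.0,th+.02]):
    Q=M@R.from_rotvec([0,0,d]).as_matrix()@M.T
    print(d,rel(o+Q@(p-o),Q@b[1],b))
E
```

```text
38.38 [ 0.5229 -0.1732  0.1552] [ 2.174 -1.914 -0.401] F [-8.2 -0.2  7.4] w 15.3 j [ 0.26  0.6  -0.11  1.54  0.1   1.36 -1.33]
rails [0.15936822 0.02627244 0.03802673] 0.16338418024031978
-0.08 ([-12.9, -0.6, 0.0], [0.0, -0.0, 0.08])
-0.14 ([-22.5, -1.7, 0.1], [0.0, -0.0, 0.14])
-0.16338418024031978 ([-26.3, -2.3, 0.1], [0.0, -0.0, 0.163])
-0.18338418024031977 ([-29.4, -2.9, 0.1], [0.0, -0.0, 0.183])
```

Emit:
{"api": "jog_arm", "payload": {"commands": [{"translation": [-7,-0.3,0],"turn": [0,0,0.04]},{"translation": [-13,-0.6,0],"turn": [0,0,0.08]},{"translation": [-18,-1.2,0],"turn": [0,0,0.11]},{"translation": [-22,-1.7,0],"turn": [0,0,0.14]},{"translation": [-26,-2.3,0],"turn": [0,0,0.16]},{"translation": [-29,-2.8,0],"turn": [0,0,0.17]},{"translation": [-29,-2.8,0],"turn": [0,0,0.17]},{"translation": [-29,-2.8,0],"turn": [0,0,0.17]}], "grip_force": 30}}

```text
clock: 39.05
position: [0.5214, -0.1467, 0.156]
ee_rot: [1.994, -2.074, -0.372]
force: [-10.9, 0.9, 13.3]
width: 0.166
```

```bash
python3 - <<'E'
from h import *
arm.get_image('top');st(); s=arm.observe(); p=s['position']; q=M.T@(p-o); th=np.arctan2(q[1],q[0]); print('rails',q, th, 'F in rails',M.T@s['force'])
E
```

```text
39.1 [ 0.5214 -0.1467  0.156 ] [ 1.994 -2.074 -0.373] F [-11.5   3.   13.5] w 15.2 j [ 0.2   0.59 -0.08  1.56  0.07  1.35 -1.51]
rails [ 1.62060323e-01 -1.49904573e-04  3.78902236e-02] -0.0009249921724924591 F in rails [15.54734881 -2.46925173  8.6671622 ]
```

Emit:
{"api": "jog_arm", "payload": {"commands": [{"translation": [-2,0,0],"turn": [0,0,0.01]},{"translation": [-4,0,0],"turn": [0,0,0.02]},{"translation": [-5,0,0],"turn": [0,0,0.03]},{"translation": [-5,0,0],"turn": [0,0,0.03]},{"translation": [-5,0,0],"turn": [0,0,0.03]}]}}

```text
clock: 39.52
position: [0.5215, -0.1453, 0.156]
ee_rot: [1.956, -2.103, -0.362]
force: [-11.7, -8.0, 12.1]
width: 0.162
```

```bash
python3 - <<'E'
from h import *
arm.get_image('top');st(); s=arm.observe(); p=s['position']; q=M.T@(p-o); th=np.arctan2(q[1],q[0]); print('rails',q, th, 'F in rails',M.T@s['force'])
E
```

```text
39.57 [ 0.5214 -0.1453  0.156 ] [ 1.956 -2.103 -0.362] F [-11.6  -7.2  11.8] w 15.3 j [ 0.19  0.58 -0.07  1.56  0.07  1.35 -1.55]
rails [ 0.16210626 -0.00161424  0.03788007] -0.00995759148088336 F in rails [14.63526423  7.71676409  7.18518871]
```

Emit:
{"api": "jog_arm", "payload": {"commands": [{"translation": [-3,0,0],"turn": [0,0,0]},{"translation": [-6,0,0],"turn": [0,0,0]},{"translation": [-6,0,0],"turn": [0,0,0]},{"translation": [-6,0,0],"turn": [0,0,0]}]}}

```text
clock: 39.9
position: [0.5216, -0.145, 0.156]
ee_rot: [1.949, -2.105, -0.354]
force: [-10.6, -22.8, 9.5]
width: 0.167
```

```bash
python3 - <<'E'
from h import *
arm.get_image('top');st(); s=arm.observe(); p=s['position']; q=M.T@(p-o); th=np.arctan2(q[1],q[0]); print('rails',q, th, 'F in rails',M.T@s['force'])
E
```

```text
39.95 [ 0.5216 -0.145   0.156 ] [ 1.949 -2.105 -0.354] F [ -9.9 -22.1  10.1] w 15.0 j [ 0.19  0.58 -0.07  1.57  0.08  1.34 -1.55]
rails [ 0.1619514  -0.00189755  0.03787074] -0.011716273540306467 F in rails [11.85731911 22.49254516  6.46286425]
```

Emit:
{"api": "jog_arm", "payload": {"commands": [{"translation": [4,0,0],"turn": [0,0,0]},{"translation": [8,0,0],"turn": [0,0,0]},{"translation": [8,0,0],"turn": [0,0,0]}]}}

```text
clock: 40.2
position: [0.5216, -0.1458, 0.156]
ee_rot: [1.958, -2.104, -0.365]
force: [-10.2, -1.0, 12.2]
width: 0.166
```

Emit:
{"api": "jog_arm", "payload": {"commands": [{"translation": [0,0,0],"turn": [0,0,0]},{"translation": [0,0,0],"turn": [0,0,0]},{"translation": [0,0,0],"turn": [0,0,0]},{"translation": [0,0,0],"turn": [0,0,0]},{"translation": [0,0,-35],"turn": [0,0,0]},{"translation": [0,0,-70],"turn": [0,0,0]},{"translation": [0,0,-110],"turn": [0,0,0]},{"translation": [100,0,-130],"turn": [0,0,0]},{"translation": [200,0,-130],"turn": [0,0,0]},{"translation": [200,0,-130],"turn": [0,0,0]},{"translation": [200,0,-130],"turn": [0,0,0]},{"translation": [200,0,-130],"turn": [0,0,0]}], "claw": 0}}

```text
clock: 41.2
position: [0.5544, -0.349, 0.2791]
ee_rot: [1.962, -2.106, -0.359]
force: [-0.1, -1.0, 0.2]
width: 0.5
```

```bash
python3 chk.py; python3 - <<'E'
from h import *
st()
I=[]
for n,(x,y,w,h) in(('scene',(240,105,140,130)),('top',(310,160,100,130))):
    k=4; J=cv2.resize(arm.get_image(n)[y:y+h,x:x+w],None,fx=k,fy=k,interpolation=cv2.INTER_CUBIC)
    pj=lambda p:tuple(int(v) for v in k*(proj(n,W(c,p))-(x,y))+2)
    for th,col in((0,(255,0,0)),(.06,(0,200,0))):
        q=np.array([np.cos(th),np.sin(th)])*.162; cv2.line(J,pj((*q,.022)),pj((*q,.06)),col,1)
    I.append(cv2.resize(J,(400,520)))
cv2.imwrite('pics/end.png',np.hstack(I))
E
```

```text
scene 0.58 [303.8 171.1] bench [ 0.488 -0.245] rails [ 0.097 -0.006]
scene 0.51 [285.5 187.2] bench [ 0.575 -0.219] rails [ 0.036 -0.007]
scene 0.46 [303.8 169.5] bench [ 0.483 -0.251] rails [ 0.1   -0.002]
scene 0.44 [292.4 184.1] bench [ 0.552 -0.217] rails [ 0.052 -0.014]
41.4 [ 0.5548 -0.3468  0.2782] [ 1.962 -2.107 -0.361] F [-0.2  1.2 -0.2] w 45.9 j [ 0.41  0.67 -0.    1.1   0.12  1.7  -1.24]
```

View pics/end.png

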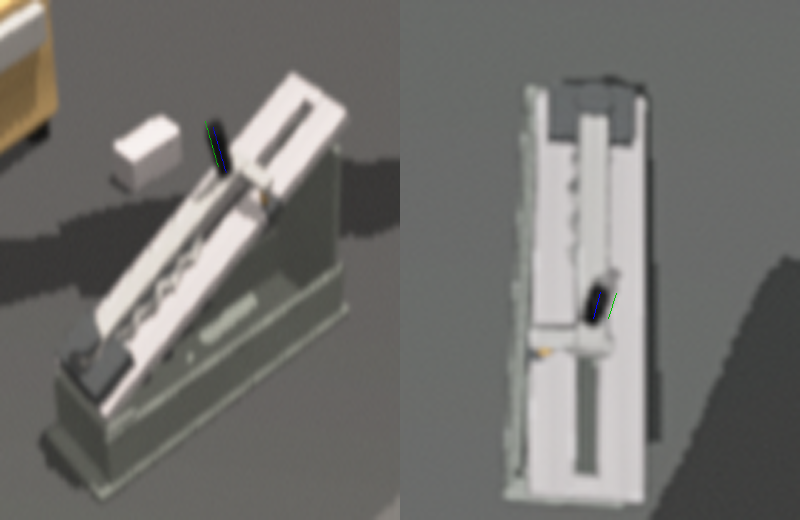

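The last picture shows the knob on the blue line (0 rad) in both views: about (218,148) in the left panel and (596,303) in the right. The bar's nose is past the plunger, and the heads are queued under the bar.

```bash
python3 -c "
from cell import arm
print(arm.sign_off())"
```

```text
the job is handed in; nothing more can be done
None
```

I opened the keeper bar to about 1.38 rad, fed all four bolts into the chute, and shut the bar. The job is handed in; `sign_off()` gave no verdict.

**Bolts:** Only four bolts were on the bench. The picture before shutting showed four heads in line in the slot, about 36 to 111 mm uphill of the hinge, and no bolt was detected on the bench. After shutting, the bar hid most of the queue. The networks then reported only four positions in the slot, two of them nearly the same, so I relied on the picture there.

**Keeper bar:** I pushed it shut until it met a hard stop at about 22 N, with the knob at about -0.01 rad by my estimate. In the last picture the knob lies on the drawn 0 rad line in both views and the nose is past the detent. The gripper was then open and clear.

**What went wrong or disagreed:**
- **First grasp:** it missed because I lifted before the fingers had closed. The bolt moved a few millimetres, and a lower grip worked.
- **Sideways readings:** the networks placed some queued heads up to about 12 mm off the slot's middle line. I took this as their error, because the pictures show the bolts in the slot.

I did not touch the coupling nuts, weight, spanner or block, but I took no final position check of them.

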